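# Fish a biscuit cutter out of a tray holder

## Robot

A 6-joint arm with a two-finger parallel gripper is mounted at the origin on a cart in front of the work surface, level with it; the furniture and walls round the work are solid. World frame = base frame: x ahead of the robot, y to its left, z up, the work surface at z = 0. Lengths are in m, angles in degrees, forces in N, time in s.
With the tool pointing down it reaches from about 0.325 to 0.875 m from the base axis. Payload 4.4 kg.
Tool frame: the origin (TCP) lies where the fingers leave the gripper's body, on its centre line; the fingertips stand 73 mm ahead of it and the grasp point (between the pads) lies 54 mm ahead of it; x points along the fingers, y is the direction in which the jaws open and shut, and the axes are right-handed (so a half turn about x gives the same grasp; the last joint's range is limited). The gripper opens to 85 mm and grips with 20 to 120 N. Pads are 22 mm wide; open, the fingers measure 114 mm over their backs; the gripper's body (76 mm by 85 mm) begins 54 mm behind the grasp point. The pads swing forward as they close: fully open they stand 13 mm farther back than shut.
Start: joints at [-76.92, 11.837, 88.321, -0, 79.842, -8.623], TCP at [0.213, -0.534, 0.304] pointing down, gripper open.
Joint ranges: [-156.59, 156.59], [-49.26, 127.26], [12.9, 141.05], [-63.56, 243.56], [4.71, 150.69], [-161.64, 161.64]. Speed limits (degrees/s): [159.86, 159.86, 180, 180, 180, 180].

## Interface

Orientations are given as a 3x3 rotation matrix whose columns are the frame's x, y, z axes.
In Python, from station import status, vision, close_job gives the robot as it stands.
- The arm moves only by the tool carry_out, never from a script. Its argument "increments" is a list of rows, each an object of numbers: "tx", "ty", "tz": the shift along the tool's x, y, z normalised to -1 to 1, where 1 is 75 cm; "wx", "wy", "wz": the turn, a rotation vector about the tool's x, y, z normalised to -1 to 1, where 1 is 45 degrees; "grip": the finger opening in mm, from 0 to 85.4. In form: [{"tx": .., "ty": .., "tz": .., "wx": .., "wy": .., "wz": .., "grip": ..}, ...]. A call has 1 to 12 rows; each row is the pose to reach, as a shift and turn from the pose commanded when the call began, along the tool's axes at that moment; what a row does not reach only later rows make up. A row lasts 1/8 s, in which the tool goes at most 62.5 mm and 10.7 degrees, less where a joint would pass 70% of its speed; a pose out of reach is approached as far as the arm can. A call with a number of a shift or a turn outside -1 to 1 is refused whole. A call with a gripper value outside its range is refused whole. The fingers move at their own pace and stop on an object; "newtons" is the grip in N (left out, the last holds). Time passes only in rows, so rows that repeat a pose let the fingers close. It gives the time, the measured TCP pose, the force and the opening at its end, in the units of the state.
- status.sense(): the state, without advancing time (a new reading comes with each control period).
- vision.read_camera(name): name is "side" or "top" or "wrist"; returns (picture, depth): 400x640x3 uint8, red, green, blue; 400x640 float32, m along the optical axis (not along the pixel's ray), 0 where there is no reading.
- vision.camera_info(name): a dict with "vfov" (degrees; the focal length in pixels is half the picture's height over the tangent of half this angle, whatever the lens; pixels are square), "cx", "cy" (the principal point, pixels), "T" (4x4, takes a point from camera to world coordinates). Camera axes: x right, y up, looking along -z (the intrinsics and any distortion apply to the point x, -y, -z); pixel columns grow to the right and rows downward; lengths in m; the calibration is good to about 2 mm. A picture is of the moment at which its call begins: read the wrist's pose just before it. camera_info takes no time and is no camera call; for the wrist camera it gives the pose at the moment of the call.
- close_job(): hands the job in, once; it reports no verdict.
The state is a dict: "time_s": time; "joint_pos": joint angles; "joint_velocities": joint speeds; "joint_efforts": joint torques, N m; "tcp_pos": TCP position; "tool_rot": TCP orientation; "force": force on the tool from outside, world axes, zero at the start; "torque": the same for the moment, N m; "grip_width": opening from 0.0 (shut) to 1.0 (fully open).
Only numpy, scipy, OpenCV 4.12 (cv2) and the standard library are available. Lean on these libraries where they do the work, as an engineer would, in place of code of your own. Each camera call takes 0.05 s, during which the arm holds its last target.

## Task

The biscuit cutter has fallen into the wide slot of the tray holder. Take the hook, catch the cutter by its arched handle and lift it out with the hook alone, without touching the cutter with the gripper, and set it down gently so that it stands upright in the middle of the wooden board. Then lay the hook down flat beside the board, away from the cutter, and leave the glass and jars at the back alone.

Things in the scene. Friction and masses are not known exactly. Their poses are not given: they have to be found in the camera images.
- hook_grip (a point): centre, half-way up, of the handle of the reaching hook (150 g): a dark wooden bar 110 long (x), 26 wide (y), 28 high (z), lying on the cold hob (6 above the worktop). From its -x end a straight steel rod of 8 mm diameter runs on along -x, level with this point, to the bend. At the start the hook lies prong up, tip towards the robot.
- hook_bend (a point): the bend at the hook's tip, on the rod's axis, 230 along -x from hook_grip; same axes. Here the rod turns square upward (+z) into a prong of 8 mm diameter whose top is 24 above this point; the outside of the bend is rounded and reaches 4 beyond it.
- cutter_center (a point): centre, half-way up, of the round steel biscuit cutter (about 90 g, 71 high, standing upright at the start). Its lower part is a ring of 60 diameter, 22 high, 2.5 wall, open above and below. Above it an arched handle spans the ring in this point's y-z plane, so the opening under the arch faces along x, roughly along the slot (turned up to 0.3 rad).
- arch_crown (a point): middle of the underside of the cutter's arched handle, 65 above the cutter's lower edge (29.5 above cutter_center); same axes. The handle is 6 mm round wire: crown along y, 16 long, shoulders falling to legs at y = +-27. The opening below is 47 wide and 43 high down to the ring's rim, and goes on down inside the open ring.
- slot_center (a point): centre of the floor of the wide slot of the fixed wooden tray holder (floor 4 above the worktop). x runs along the slot, away from the robot. Inside it is 76 wide and 260 long. The cutter stands in it 30 to 95 before the centre, on the robot's side.
- holder_rim (a point): point 116 straight above slot_center, level with the tops of the holder's long walls (8 thick, 120 above the worktop); the two end walls are 8 thick and 90 high. Outside the holder is 276 long and spans y = -78 to +46: on its -y side is a slim slot with two baking sheets, lower than the walls.
- board_top (a point): centre of the upper face of the fixed light wooden board, 200 (x) by 160 (y), 16 thick, lying on the worktop
- glass: clear drinking glass, 81 diameter, 92 high, at the back of the worktop, in front of the row of small things along the wall; origin under its centre; to be left alone
- jar_a: square spice jar with grey metal cap, full of pinkish spice, 46x46x96, standing at the back; origin under its centre; to be left alone
- jar_b: square spice jar like the other but nearly empty, 46x46x96, standing at the back; origin under its centre; to be left alone

How it is judged (in metres and radians):
On the way, in this order (a step that is already met when the one before it is completed fails the run):
1. the cutter hangs on the hook, lifted clear of the tray holder (its centre more than 150 mm above the worktop), the fingers not touching it (height (world z) of cutter_center above 0.15 m and contact force between hook and cutter above 0.1 N and contact force between the fingers and cutter below 0.05 N), for 0.2 s.
2. the cutter stands upright on the board (contact force between cutter and board above 0.1 N and angle between cutter_center's own z axis and vertical below 0.15 rad), for 0.2 s.
At the end, for the whole second after the job is handed in: The cutter stands at rest upright (within 0.1 rad) in the middle of the board (its centre within 40 mm of the board's centre); the hook lies at rest flat on the hob or worktop (handle centre below 35 mm), touching neither board nor cutter (horizontal distance between cutter_center and board_top below 0.04 m and z of cutter_center in the frame of board_top between 0.03 and 0.041 m and angle between cutter_center's own z axis and vertical below 0.1 rad and linear speed of each of cutter, hook below 0.02 m/s and height (world z) of hook_grip between 0 and 0.035 m and contact force between hook and cutter below 0.02 N and contact force between hook and board below 0.02 N).
It fails at once if the gripper touches the cutter (contact force between any of the fingers, the arm and cutter above 0.5 N).
It fails at once if the cutter is dropped onto the board (faster than 0.6 m/s just above it) (linear speed of cutter above 0.6 m/s and horizontal distance between cutter_center and board_top below 0.13 m and z of cutter_center in the frame of board_top below 0.15 m).
It fails at once if the glass or a spice jar at the back is moved more than 30 mm (distance of any of glass, jar_a, jar_b from where it was at the start of the episode above 0.03 m).
It also fails if it takes over 69 s, if anything falls off the work surface, if the arm or the gripper's body presses on something with over 40 N, if the wrist force passes 120 N, or if a joint passes its speed limit or range.

## Working session

There is one attempt and no reset: what is moved stays moved. The work goes in short steps, Python scripts to look and compute and a tool call to move; the robot and the scene stay as the last step left them, time stands still between calls to the robot, and variables do not carry over. Pictures are saved under pics/ and viewed, and the job is handed in when it is done.

Besides the shell and the picture viewer there is one more tool, called after "Emit:" as name([rows], argument=value, ...), one row to a line, values as JSON. carry_out: Moves the arm, as the interface text tells. Its arguments: {"type":"object","properties":{"increments":{"type":"array","items":{"type":"object","properties":{"tx":{"type":"number"},"ty":{"type":"number"},"tz":{"type":"number"},"wx":{"type":"number"},"wy":{"type":"number"},"wz":{"type":"number"},"grip":{"type":"number"}}}},"newtons":{"type":"number"}},"required":["increments"]}

```bash
ls; mkdir -p pics; cat > h.py <<'E'
import numpy as np, cv2
from station import status, vision
def grab(n,tag):
    info=vision.camera_info(n); p,d=vision.read_camera(n)
    cv2.imwrite(f'pics/{tag}.png',p[:,:,::-1]); np.savez(f'pics/{tag}.npz',p=p,d=d,T=info['T'],vfov=info['vfov'],cx=info['cx'],cy=info['cy'])
    return p,d,info
def load(tag): 
    z=np.load(f'pics/{tag}.npz'); return z
def f(z): return 200/np.tan(np.radians(z['vfov'])/2)
def pts(z,us,vs,ds):
    us=np.asarray(us,float);vs=np.asarray(vs,float);ds=np.asarray(ds,float);F=f(z)
    c=np.stack([(us-z['cx'])/F*ds,-(vs-z['cy'])/F*ds,-ds],-1); T=np.asarray(z['T'])
    return c@T[:3,:3].T+T[:3,3]
def cloud(z):
    d=z['d'];v,u=np.mgrid[:d.shape[0],:d.shape[1]]; return pts(z,u,v,d)
def onplane(z,u,v,h):
    T=np.asarray(z['T']);o=T[:3,3];r=pts(z,u,v,1.0)-o; return o+r*((h-o[2])/r[...,2:3])
def proj(z,P):
    T=np.asarray(z['T']);c=(np.asarray(P)-T[:3,3])@T[:3,:3];F=f(z);return np.stack([z['cx']+F*c[...,0]/-c[...,2],z['cy']-F*c[...,1]/-c[...,2]],-1)
E
python3 - <<'E'
from h import *
for n in ['side','top','wrist']:
    p,d,i=grab(n,n+'0'); print(n,{k:np.round(v,4).tolist() if not isinstance(v,str) else v for k,v in i.items()})
print(status.sense())
E
```

```text
pics
side {'vfov': 49.4912, 'cx': 330.2715, 'cy': 201.9014, 'T': [[0.9064, 0.3692, -0.2053, 0.3437], [-0.4225, 0.7945, -0.4362, -0.305], [0.0021, 0.4821, 0.8761, 1.1342], [0.0, 0.0, 0.0, 1.0]]}
top {'vfov': 46.9469, 'cx': 316.7611, 'cy': 202.4402, 'T': [[-0.0006, 0.9946, -0.1036, 0.4443], [-1.0, 0.0001, 0.0077, 0.2261], [0.0076, 0.1037, 0.9946, 1.4023], [0.0, 0.0, 0.0, 1.0]]}
wrist {'vfov': 59.6896, 'cx': 323.5905, 'cy': 199.7415, 'T': [[0.3684, 0.8957, 0.249, 0.2747], [-0.9297, 0.3557, 0.096, -0.509], [-0.0026, -0.2669, 0.9637, 0.3717], [0.0, 0.0, 0.0, 1.0]]}
{'time_s': 0.15, 'joint_pos': array([-7.69213365e+01,  1.18759483e+01,  8.83861655e+01, -3.87683441e-05,
        7.98423158e+01, -8.62370693e+00]), 'joint_velocities': array([ 0.04943585, -0.22591938, -0.26823503, -0.01173674,  0.06629816,
        0.02782444]), 'joint_efforts': array([ 7.45239486e-04, -3.83508933e+01, -2.92038846e+01, -2.79580072e-04,
        6.55237294e-03,  3.58648117e-05]), 'tcp_pos': array([ 0.21250396, -0.5337955 ,  0.30296212]), 'tool_rot': array([[-4.13091047e-04,  3.69784936e-01, -9.29117286e-01],
       [ 1.77520908e-03, -9.29115630e-01, -3.69785066e-01],
       [-9.99998339e-01, -1.80213235e-03, -2.72636228e-04]]), 'force': array([ 0.4914828 , -0.12101664,  0.62399429]), 'torque': array([-0.02305562, -0.04565673,  0.01278068]), 'grip_width': 0.9998375549402906}
```

View pics/top0.png

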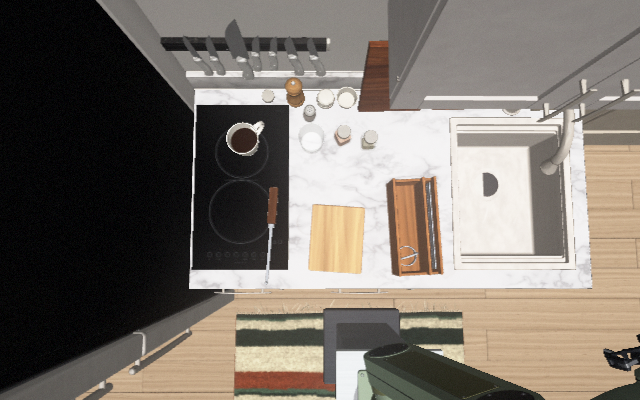

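View pics/side0.png

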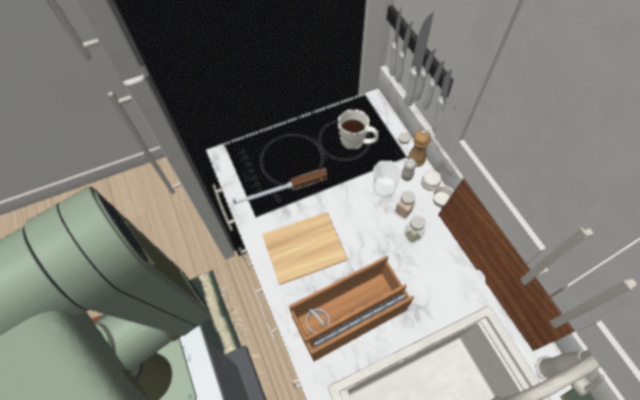

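View pics/wrist0.png

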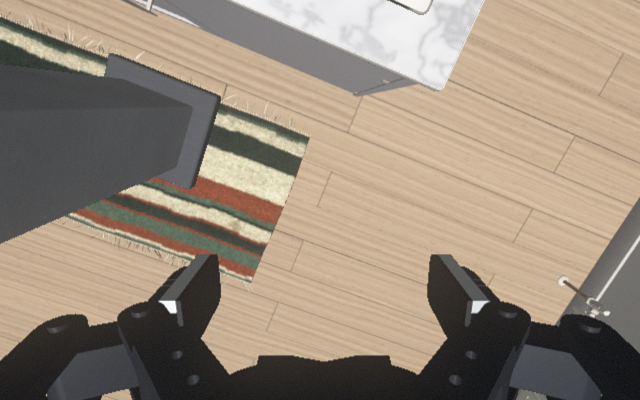

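```bash
python3 - <<'E'
from h import *
z=load('top0'); p=z['p']; C=cloud(z)
for n,u,v in [('handle',273,190),('handle2',271,215),('rod',268,250),('board',337,240),('wt',375,200),('hob',240,240),('wallL',392,225),('rim',418,225),('cutter',408,250),('floor',405,210)]:
    print(n,p[v,u],np.round(C[v,u],3))
cv2.imwrite('pics/topcrop.png',cv2.resize(p[170:295,255:455,::-1],None,fx=4,fy=4,interpolation=cv2.INTER_CUBIC))
z=load('side0');p=z['p']; cv2.imwrite('pics/sidecrop.png',cv2.resize(p[160:360,220:420,::-1],None,fx=3,fy=3,interpolation=cv2.INTER_CUBIC))
E
```

```text
handle [112  76  58] [0.624 0.346 0.039]
handle2 [112  74  57] [0.549 0.351 0.038]
rod [189 193 198] [0.446 0.36  0.026]
board [246 219 163] [0.476 0.154 0.011]
wt [223 219 220] [0.597 0.038 0.007]
hob [30 31 32] [0.476 0.447 0.009]
wallL [99 77 62] [ 0.518 -0.003  0.067]
rim [99 77 62] [ 0.52  -0.087  0.031]
cutter [182 126  86] [ 0.445 -0.061 -0.   ]
floor [178 126  90] [ 0.567 -0.053  0.008]
```

View pics/topcrop.png

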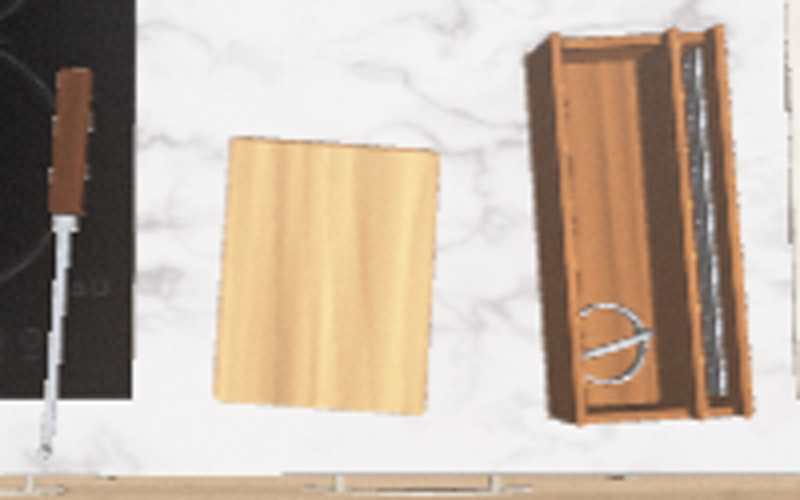

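View pics/sidecrop.png

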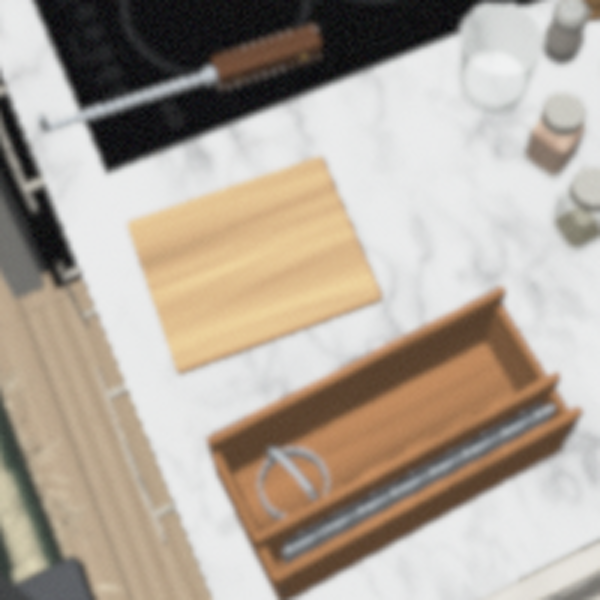

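The top view shows the hook handle at about (272,205) with its tip at (266,283). The board is at about (337,240), the holder at about (415,225), and the cutter in the holder's near end at about (408,256), turned roughly 17°. I'll move the wrist camera over the slot to measure it properly.

```bash
cat >> h.py <<'E'
from scipy.spatial.transform import Rotation as Ro
def hookR(yaw,pitch):  # degrees; hook axes: x along handle; pitch>0 raises handle end
    return (Ro.from_euler('z',yaw,degrees=True)*Ro.from_euler('y',-pitch,degrees=True)).as_matrix()
def toolR(yaw,pitch=0):
    H=hookR(yaw,pitch); return np.stack([-H[:,2],H[:,1],H[:,0]],1)
def inc(p0,R0,p,R):
    t=R0.T@(np.asarray(p)-p0)/0.75; w=Ro.from_matrix(R0.T@R).as_rotvec(degrees=True)/45
    print('t',np.round(t,4),'w',np.round(w,4))
E
python3 - <<'E'
from h import *
s=status.sense()
for yaw in (85.5-90-110,-4.5-65,-4.5-20,-4.5):
    inc(s['tcp_pos'],s['tool_rot'],[0.46,-0.05,0.38],toolR(yaw))
inc(s['tcp_pos'],s['tool_rot'],[0.46,-0.05,0.38],s['tool_rot'])
E
```

```text
t [-0.1017 -0.4775 -0.5452] w [-0.9733 -0.0012  0.002 ]
t [-0.1017 -0.4775 -0.5452] w [-1.9733e+00 -2.1000e-03  1.5000e-03]
t [-0.1017 -0.4775 -0.5452] w [-2.9733e+00 -2.9000e-03  7.0000e-04]
t [-0.1017 -0.4775 -0.5452] w [-3.4177e+00 -3.2000e-03  3.0000e-04]
t [-0.1017 -0.4775 -0.5452] w [0. 0. 0.]
```

Emit:
carry_out([
  {"tx": -0.1, "ty": -0.24, "tz": -0.27, "wx": -0.5},
  {"tx": -0.1, "ty": -0.24, "tz": -0.27, "wx": -0.5},
  {"tx": -0.1, "ty": -0.24, "tz": -0.27, "wx": -0.5},
  {"tx": -0.1, "ty": -0.478, "tz": -0.545, "wx": -1},
  {"tx": -0.1, "ty": -0.478, "tz": -0.545, "wx": -1},
  {"tx": -0.1, "ty": -0.478, "tz": -0.545, "wx": -1},
  {"tx": -0.1, "ty": -0.478, "tz": -0.545, "wx": -1},
  {"tx": -0.1, "ty": -0.478, "tz": -0.545, "wx": -1},
  {"tx": -0.1, "ty": -0.478, "tz": -0.545, "wx": -1},
  {"tx": -0.1, "ty": -0.478, "tz": -0.545, "wx": -1},
  {"tx": -0.1, "ty": -0.478, "tz": -0.545, "wx": -1},
])

```text
$.increments[0]: bad value
```

Emit:
carry_out([
  {"wx": -1},
  {"wx": -1},
  {"wx": -1},
  {"wx": -1},
  {"wx": -1},
])

```text
$.increments[0]: bad value
```

Emit:
carry_out([
  {"wx": -1},
  {"wx": -1},
  {"wx": -1},
  {"wx": -1},
  {"wx": -1},
])

```text
$.increments[0]: bad value
```

Emit:
carry_out([
  {"wx": -0.42},
  {"wx": -0.42},
  {"wx": -0.42},
  {"wx": -0.42},
])

```text
$.increments[0]: bad value
```

```bash
python3 - <<'E'
from h import *
s=status.sense();print(s['time_s'],s['tcp_pos'],s['tool_rot'],s['joint_pos'])
grab('wrist','w1')
E
```

```text
0.15 [ 0.21250396 -0.5337955   0.30296212] [[-4.13091047e-04  3.69784936e-01 -9.29117286e-01]
 [ 1.77520908e-03 -9.29115630e-01 -3.69785066e-01]
 [-9.99998339e-01 -1.80213235e-03 -2.72636228e-04]] [-7.69213365e+01  1.18759483e+01  8.83861655e+01 -3.87683441e-05
  7.98423158e+01 -8.62370693e+00]
```

View pics/w1.png

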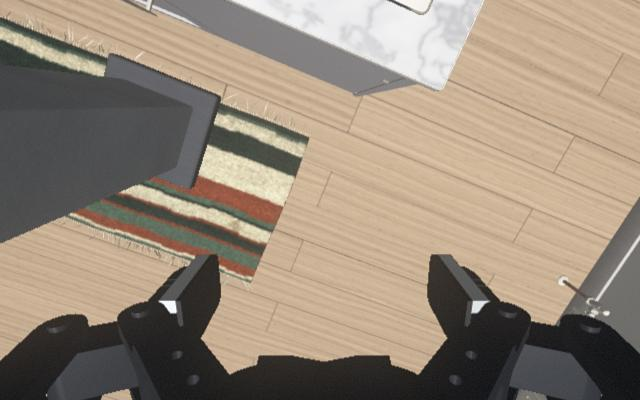

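The call was refused because rows need every field, so I'll give all of them.

Emit:
carry_out([
  {"tx": -0.1, "ty": -0.24, "tz": -0.27, "wx": -0.5, "wy": 0, "wz": 0, "grip": 85},
  {"tx": -0.1, "ty": -0.24, "tz": -0.27, "wx": -0.5, "wy": 0, "wz": 0, "grip": 85},
  {"tx": -0.1, "ty": -0.24, "tz": -0.27, "wx": -0.5, "wy": 0, "wz": 0, "grip": 85},
  {"tx": -0.1, "ty": -0.478, "tz": -0.545, "wx": -1, "wy": 0, "wz": 0, "grip": 85},
  {"tx": -0.1, "ty": -0.478, "tz": -0.545, "wx": -1, "wy": 0, "wz": 0, "grip": 85},
  {"tx": -0.1, "ty": -0.478, "tz": -0.545, "wx": -1, "wy": 0, "wz": 0, "grip": 85},
  {"tx": -0.1, "ty": -0.478, "tz": -0.545, "wx": -1, "wy": 0, "wz": 0, "grip": 85},
  {"tx": -0.1, "ty": -0.478, "tz": -0.545, "wx": -1, "wy": 0, "wz": 0, "grip": 85},
  {"tx": -0.1, "ty": -0.478, "tz": -0.545, "wx": -1, "wy": 0, "wz": 0, "grip": 85},
  {"tx": -0.1, "ty": -0.478, "tz": -0.545, "wx": -1, "wy": 0, "wz": 0, "grip": 85},
])

```text
time_s: 1.45
tcp_pos: [0.4606, -0.047, 0.379]
tool_rot: [[0.0, 0.921, -0.39], [0.001, -0.39, -0.921], [-1.0, 0.0, -0.001]]
force: [0.1, 0.2, 0.1]
grip_width: 0.998
```

Emit:
carry_out([
  {"tx": 0, "ty": 0, "tz": 0, "wx": -1, "wy": 0, "wz": 0, "grip": 85},
  {"tx": 0, "ty": 0, "tz": 0, "wx": -1, "wy": 0, "wz": 0, "grip": 85},
  {"tx": 0, "ty": 0, "tz": 0, "wx": -1, "wy": 0, "wz": 0, "grip": 85},
  {"tx": 0, "ty": 0, "tz": 0, "wx": -1, "wy": 0, "wz": 0, "grip": 85},
  {"tx": 0, "ty": 0, "tz": 0, "wx": -1, "wy": 0, "wz": 0, "grip": 85},
])

```text
time_s: 2.08
tcp_pos: [0.4593, -0.051, 0.3786]
tool_rot: [[-0.001, 0.93, 0.368], [-0.0, 0.368, -0.93], [-1.0, -0.001, -0.0]]
force: [-0.6, -0.4, -0.4]
grip_width: 0.992
```

Emit:
carry_out([
  {"tx": 0, "ty": 0, "tz": 0, "wx": -1, "wy": 0, "wz": 0, "grip": 85},
  {"tx": 0, "ty": 0, "tz": 0, "wx": -1, "wy": 0, "wz": 0, "grip": 85},
  {"tx": 0, "ty": 0, "tz": 0, "wx": -1, "wy": 0, "wz": 0, "grip": 85},
  {"tx": 0, "ty": 0, "tz": 0, "wx": -1, "wy": 0, "wz": 0, "grip": 85},
  {"tx": 0, "ty": 0, "tz": 0, "wx": -1, "wy": 0, "wz": 0, "grip": 85},
])

```text
time_s: 2.7
tcp_pos: [0.4596, -0.0506, 0.3787]
tool_rot: [[-0.0, 0.398, 0.917], [-0.0, 0.917, -0.398], [-1.0, -0.0, -0.0]]
force: [0.0, -0.1, 0.1]
grip_width: 1.0
```

Emit:
carry_out([
  {"tx": 0, "ty": 0, "tz": 0, "wx": -0.4, "wy": 0, "wz": 0, "grip": 85},
  {"tx": 0, "ty": 0, "tz": 0, "wx": -0.4, "wy": 0, "wz": 0, "grip": 85},
  {"tx": 0, "ty": 0, "tz": 0, "wx": -0.4, "wy": 0, "wz": 0, "grip": 85},
  {"tx": 0, "ty": 0, "tz": 0, "wx": -0.4, "wy": 0, "wz": 0, "grip": 85},
])

```text
time_s: 3.2
tcp_pos: [0.4597, -0.0502, 0.3788]
tool_rot: [[-0.0, 0.096, 0.995], [-0.0, 0.995, -0.096], [-1.0, -0.0, -0.0]]
force: [-0.2, 0.6, 0.3]
grip_width: 0.998
```

```bash
python3 - <<'E'
from h import *
s=status.sense();print(s['time_s'],s['tcp_pos'],s['tool_rot'],s['joint_pos'])
grab('wrist','w1')
E
```

```text
3.2 [ 0.45973414 -0.05016925  0.37882635] [[-1.63831665e-04  9.57004643e-02  9.95410164e-01]
 [-3.17583070e-05  9.95410176e-01 -9.57004708e-02]
 [-9.99999986e-01 -4.72913090e-05 -1.60040422e-04]] [-1.69678183e+01 -5.18625905e+00  9.74327061e+01 -4.48323722e-03
  8.77620002e+01 -1.01476005e+02]
```

View pics/w1.png

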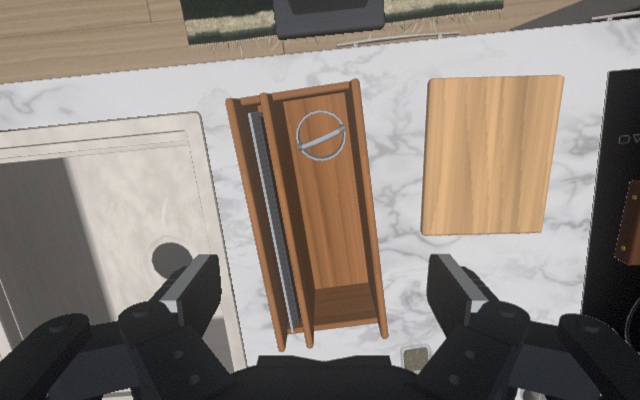

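The picture shows the holder and board from above. The cutter is at about (321,135), with its arch bar running from (299,148) to (345,125). The board spans (421..563, 74..236). I'll zoom in and measure.

```bash
python3 - <<'E'
from h import *
z=load('w1'); p=z['p']; d=z['d']; C=cloud(z)
cv2.imwrite('pics/w1crop.png',cv2.resize(p[70:200,230:400,::-1],None,fx=4.5,fy=4.5,interpolation=cv2.INTER_CUBIC))
hsv=cv2.cvtColor(p,cv2.COLOR_RGB2HSV)
# board
m=((hsv[...,0]>12)&(hsv[...,0]<25)&(hsv[...,1]>60)&(hsv[...,2]>150)).astype(np.uint8); m[:,:400]=0;m[:60]=0;m[250:]=0
n,l,st,ce=cv2.connectedComponentsWithStats(m); i=1+np.argmax(st[1:,4]); c=max(cv2.findContours((l==i).astype(np.uint8),0,2)[0],key=cv2.contourArea)
r=cv2.minAreaRect(c); b=cv2.approxPolyDP(c,8,True).reshape(-1,2); print('board px',b.tolist())
B=onplane(z,b[:,0],b[:,1],0.016); print(np.round(B,4)); print('c',B[:,:2].mean(0), [round(np.linalg.norm(B[k]-B[k-1]),4) for k in range(len(B))])
print('depth board z',np.median(C[l==i][:,2]),'mean',C[l==i].mean(0))
print('wt z',np.median(C[200:300,390:410,2].reshape(-1)))
fl=C[200:270,315:350].reshape(-1,3); print('floor z',np.median(fl[:,2]))
# steel in slot
sat=hsv[...,1]; q=np.zeros_like(sat); q[95:175,285:355]=1
s=(sat<70)&(hsv[...,2]>90)&(q>0); print(s.sum()); cv2.imwrite('pics/steel.png',cv2.resize((s[70:200,230:400]*255).astype(np.uint8),None,fx=4,fy=4))
P=C[s]; print(np.percentile(P[:,2],[5,25,50,75,95]))
E
```

```text
board px [[562, 76], [430, 80], [423, 234], [541, 230]]Traceback (most recent call last):
  File "<stdin>", line 9, in <module>
  File "h.py", line 17, in onplane
    T=np.asarray(z['T']);o=T[:3,3];r=pts(z,u,v,1.0)-o; return o+r*((h-o[2])/r[...,2:3])
                                     ~~~^^^^^^^^^^^
  File "h.py", line 12, in pts
    c=np.stack([(us-z['cx'])/F*ds,-(vs-z['cy'])/F*ds,-ds],-1); T=np.asarray(z['T'])
    raise ValueError('all input arrays must have the same shape')
ValueError: all input arrays must have the same shape
```

View pics/w1crop.png

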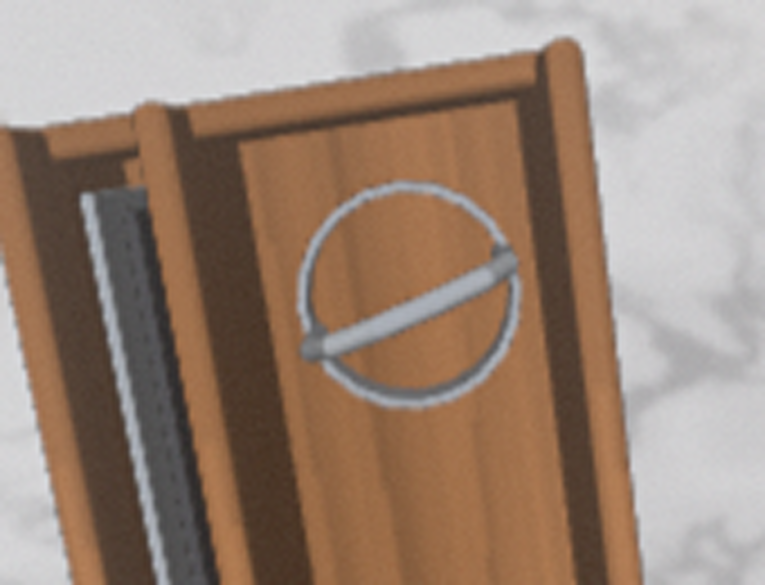

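```bash
sed -i "s/us=np.asarray(us,float);vs=np.asarray(vs,float);ds=np.asarray(ds,float);F=f(z)/us,vs,ds=np.broadcast_arrays(*[np.asarray(a,float) for a in (us,vs,ds)]);F=f(z)/" h.py
python3 - <<'E'
from h import *
z=load('w1'); p=z['p']; d=z['d']; C=cloud(z)
hsv=cv2.cvtColor(p,cv2.COLOR_RGB2HSV)
m=((hsv[...,0]>8)&(hsv[...,0]<28)&(hsv[...,1]>60)&(hsv[...,2]>130)).astype(np.uint8); m[:,:400]=0;m[:60]=0;m[250:]=0;m[:,575:]=0
n,l,st,ce=cv2.connectedComponentsWithStats(m); i=1+np.argmax(st[1:,4]); c=max(cv2.findContours((l==i).astype(np.uint8),0,2)[0],key=cv2.contourArea)
b=cv2.approxPolyDP(c,8,True).reshape(-1,2)+0.0
print('board px',b.tolist())
B=onplane(z,b[:,0],b[:,1],0.016); print(np.round(B,4)); print('c',B[:,:2].mean(0), [round(np.linalg.norm(B[k]-B[k-1]),4) for k in range(len(B))])
print('depth board z',np.median(C[l==i][:,2]),'mean',C[l==i].mean(0))
print('wt z',np.median(C[200:300,390:410,2].reshape(-1)))
fl=C[200:270,315:350].reshape(-1,3); print('floor z',np.median(fl[:,2]))
g=lambda x,y:(230+(np.array(x)+.5)/4.5-.5,70+(np.array(y)+.5)/4.5-.5)
u,v=g([409,298,521],[295,295,295]); R=onplane(z,u,v,0.026); print('ring c',R, R[2,1]-R[1,1])
u,v=g([333,505,412],[341,265,302]); A=onplane(z,u,v,0.075); print('arch',A,'yaw of y',np.degrees(np.arctan2(*(A[0]-A[1])[:2])))
for uu,vv in [(321,137),(318,138),(325,136)]: print('depth crown',C[vv,uu])
# holder long-wall tops: right wall (world +y) far/near ends, outer; left
for nm,(x,y) in {'TRwall near-top':(565,45)}.items():
    u,v=g([x],[y]); print(nm,onplane(z,u,v,0.12))
cv2.imwrite('pics/w1hold.png',cv2.resize(p[70:360,215:400,::-1],None,fx=2,fy=2,interpolation=cv2.INTER_CUBIC))
# jars heights in top
E
```

```text
board px [[562.0, 76.0], [430.0, 80.0], [423.0, 234.0], [541.0, 230.0]]
[[0.3883 0.237  0.016 ]
 [0.3777 0.0832 0.016 ]
 [0.5702 0.0709 0.016 ]
 [0.5797 0.2257 0.016 ]]
c [0.47901009 0.15419291] [np.float64(0.1918), np.float64(0.1542), np.float64(0.1929), np.float64(0.1551)]
depth board z 0.014825320648620771 mean [0.47337296 0.1541521  0.01671078]
wt z -0.0012950701201442927
floor z 0.0026892478861052227
ring c [[ 0.42797989 -0.05090991  0.026     ]
 [ 0.42511589 -0.08022391  0.026     ]
 [ 0.43086984 -0.02133032  0.026     ]] 0.058893588248272496
arch [[ 0.43270574 -0.06903142  0.075     ]
 [ 0.41907831 -0.02710234  0.075     ]
 [ 0.42545788 -0.04954651  0.075     ]] yaw of y 161.99523769531552
depth crown [ 0.42585378 -0.04977229  0.07363405]
depth crown [ 0.42669938 -0.05307523  0.07243761]
depth crown [ 0.42536586 -0.04545583  0.07204262]
TRwall near-top [[ 0.37432376 -0.01373931  0.12      ]]
```

View pics/w1hold.png

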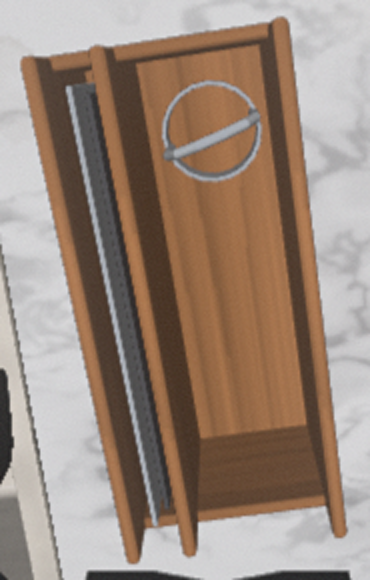

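```bash
python3 - <<'E'
from h import *
z=load('w1')
g=lambda q:(215+q[:,0]/2-.25,70+q[:,1]/2-.25)
q=np.array([[281,20],[340,535],[97,48],[190,553],[28,60],[134,560]],float)
print(np.round(onplane(z,*g(q),0.12),4))
q=np.array([[137,62],[268,43],[200,437],[305,425]],float)
print(np.round(onplane(z,*g(q),0.004),4))
E
```

```text
[[ 0.3744 -0.0137  0.12  ]
 [ 0.6441 -0.001   0.12  ]
 [ 0.3783 -0.0969  0.12  ]
 [ 0.6476 -0.084   0.12  ]
 [ 0.3804 -0.1287  0.12  ]
 [ 0.6491 -0.1154  0.12  ]]
[[ 0.384  -0.0925  0.004 ]
 [ 0.3808 -0.0118  0.004 ]
 [ 0.6427 -0.0808  0.004 ]
 [ 0.6405 -0.0059  0.004 ]]
```

The measured heights and sizes agree with the text. Floor, board and crown come out at 3, 15 and 73 mm by depth, against nominal 4, 16 and 75, and the ring at 59 mm against 60. The slot is turned about +3° and the cutter about +18°. Next I'll look at the hook.

Emit:
carry_out([
  {"tx": 0, "ty": 0.53, "tz": 0.07, "wx": 0, "wy": 0, "wz": 0, "grip": 85},
  {"tx": 0, "ty": 0.53, "tz": 0.07, "wx": 0, "wy": 0, "wz": 0, "grip": 85},
  {"tx": 0, "ty": 0.53, "tz": 0.07, "wx": 0, "wy": 0, "wz": 0, "grip": 85},
  {"tx": 0, "ty": 0.53, "tz": 0.07, "wx": 0, "wy": 0, "wz": 0, "grip": 85},
  {"tx": 0, "ty": 0.53, "tz": 0.07, "wx": 0, "wy": 0, "wz": 0, "grip": 85},
  {"tx": 0, "ty": 0.53, "tz": 0.07, "wx": 0, "wy": 0, "wz": 0, "grip": 85},
  {"tx": 0, "ty": 0.53, "tz": 0.07, "wx": 0, "wy": 0, "wz": 0, "grip": 85},
  {"tx": 0, "ty": 0.53, "tz": 0.07, "wx": 0, "wy": 0, "wz": 0, "grip": 85},
  {"tx": 0, "ty": 0.53, "tz": 0.07, "wx": 0, "wy": 0, "wz": 0, "grip": 85},
])

```text
time_s: 4.38
tcp_pos: [0.5487, 0.3402, 0.3786]
tool_rot: [[-0.001, 0.094, 0.996], [-0.001, 0.996, -0.094], [-1.0, -0.001, -0.001]]
force: [-0.3, -0.5, 0.3]
grip_width: 0.997
```

```bash
python3 - <<'E'
from h import *
s=status.sense();print(s['time_s'],s['tcp_pos'],s['joint_pos'])
grab('wrist','w2')
E
```

```text
4.375 [0.54874054 0.34015766 0.37858979] [ 2.41355560e+01  1.79702836e+01  7.19625138e+01 -3.69576547e-02
  9.01210920e+01 -6.04948185e+01]
```

View pics/w2.png

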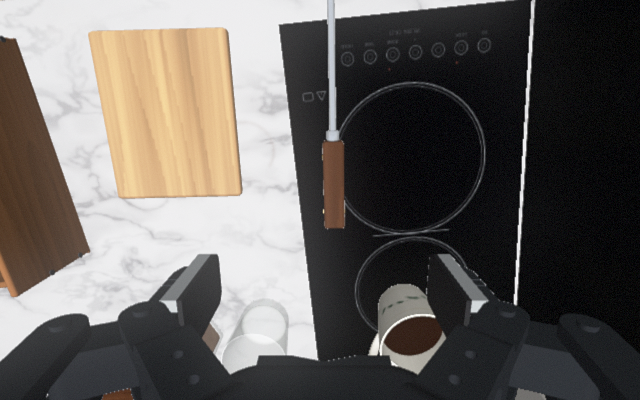

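The handle appears at (323..345, 140..229), with the rod running up from (333,130).

```bash
python3 - <<'E'
from h import *
z=load('w2'); p=z['p']; C=cloud(z); hsv=cv2.cvtColor(p,cv2.COLOR_RGB2HSV)
m=((hsv[...,0]<15)&(hsv[...,1]>80)&(hsv[...,2]>40)).astype(np.uint8); m[:,:300]=0;m[:,360:]=0;m[:120]=0;m[240:]=0
ys,xs=np.nonzero(m);print(xs.min(),xs.max(),ys.min(),ys.max(),m.sum())
P=C[m>0]; top=P[P[:,2]>0.028]; print('handle top z med',np.median(top[:,2]), 'mean xy',top.mean(0), 'x range',np.percentile(top[:,0],[1,99]),'y',np.percentile(top[:,1],[1,99]))
dp=cv2.fitLine(np.float32(top[:,:2]),cv2.DIST_L2,0,.01,.01).ravel();print('dir',dp)
r=cv2.minAreaRect(cv2.findContours(m,0,2)[0][0]);print(r); b=cv2.boxPoints(r); B=onplane(z,b[:,0],b[:,1],0.034);print(np.round(B,4),B.mean(0))
for v in (10,60,110):
    row=(p[v,318:345].astype(int).sum(1)>300); us=318+np.nonzero(row)[0]; print(v,us.min(),us.max(),onplane(z,[us.mean()],[v],0.022)[0], C[v,int(us.mean())])
# stereo with top0
t=load('top0'); H=cv2.cvtColor(t['p'],cv2.COLOR_RGB2HSV)
mm=((H[...,0]<15)&(H[...,1]>80)&(H[...,2]>40)).astype(np.uint8); mm[:,:262]=0;mm[:,284:]=0;mm[:180]=0;mm[235:]=0
ys2,xs2=np.nonzero(mm); c2=(xs2.mean(),ys2.mean()); c1=(xs.mean(),ys.mean())
def ray(z,c): o=np.asarray(z['T'])[:3,3]; r=pts(z,*c,1.0)-o; return o,r/np.linalg.norm(r)
o1,r1=ray(z,c1);o2,r2=ray(t,c2); A=np.stack([r1,-r2],1); s=np.linalg.lstsq(A,o2-o1,rcond=None)[0]; print('stereo',o1+s[0]*r1,o2+s[1]*r2)
j=load('top0');CC=cloud(j)
for n,u,v in [('jara',344,127),('jarb',370,134),('glass',311,130),('mug',238,128),('pepper',294,84)]: print(n,CC[v,u])
E
```

```text
323 344 140 228 1760
handle top z med 0.03283380559536095 mean xy [0.57571446 0.34896268 0.03583912] x range [0.52475625 0.63108087] y [0.33484949 0.36323765]
dir [ 0.997819   -0.06600964  0.57571447  0.3489627 ]
((333.4999694824219, 183.99996948242188), (20.999996185302734, 87.99998474121094), -0.0)
[[0.6312 0.3311 0.034 ]
 [0.522  0.3416 0.034 ]
 [0.5243 0.3662 0.034 ]
 [0.6337 0.3574 0.034 ]] [0.57779201 0.34907765 0.034     ]
10 318 344 [0.38286924 0.3637513  0.022     ] [0.3833885  0.36365962 0.0242565 ]
60 328 334 [0.43407672 0.35915701 0.022     ] [0.4342403  0.35911255 0.02349006]
110 329 335 [0.48918627 0.35539971 0.022     ] [0.4891588  0.35537046 0.02339264]
stereo [0.58058439 0.34924867 0.01176645] [0.58137853 0.35049505 0.01195627]
jara [0.8006735  0.13678649 0.0958289 ]
jarb [0.77947727 0.06176126 0.09793546]
glass [0.80885395 0.23290166 0.03107254]
mug [0.80419963 0.44835175 0.07017745]
pepper [0.91198812 0.28045419 0.14252736]
```

Emit:
carry_out([
  {"tx": 0.1, "ty": 0.0156, "tz": 0.0374, "wx": -0.03, "wy": 0, "wz": 0, "grip": 70},
  {"tx": 0.2, "ty": 0.0156, "tz": 0.0374, "wx": -0.03, "wy": 0, "wz": 0, "grip": 70},
  {"tx": 0.28, "ty": 0.0156, "tz": 0.0374, "wx": -0.03, "wy": 0, "wz": 0, "grip": 70},
  {"tx": 0.28, "ty": 0.0156, "tz": 0.0374, "wx": -0.03, "wy": 0, "wz": 0, "grip": 70},
  {"tx": 0.28, "ty": 0.0156, "tz": 0.0374, "wx": -0.03, "wy": 0, "wz": 0, "grip": 70},
])

```text
time_s: 5.05
tcp_pos: [0.5762, 0.3476, 0.1656]
tool_rot: [[-0.007, 0.071, 0.997], [-0.003, 0.997, -0.071], [-1.0, -0.004, -0.006]]
force: [-0.4, -0.3, -0.1]
grip_width: 0.822
```

```bash
python3 - <<'E'
from h import *
s=status.sense();print(s['time_s'],s['tcp_pos'],s['tool_rot'])
grab('wrist','w3')
z=load('w3')
H=hookR(-4,0);c=np.array([.578,.349,.020])
for q in ([-.055,-.013,.014],[-.055,.013,.014],[.055,.013,.014],[.055,-.013,.014],[-.1,0,0]): print(proj(z,c+H@np.array(q)))
E
```

```text
5.05 [0.57615373 0.34762702 0.16564596] [[-0.0065214   0.07106856  0.99745011]
 [-0.00310828  0.99746507 -0.07108994]
 [-0.9999739  -0.00356396 -0.00628397]]
[304.16971364 132.26138652]
[349.9938964  132.14220598]
[347.12119791 304.19486462]
[307.10080012 304.22477653]
[326.90264179  50.54666263]
```

View pics/w3.png

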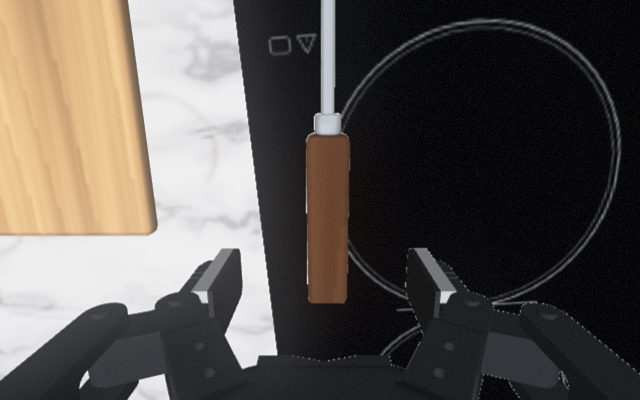

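The handle outline lies at (306..350, 133..303), within 2 px of my prediction. Descending and gripping.

Emit:
carry_out([
  {"tx": 0.05, "ty": 0, "tz": 0, "wx": 0, "wy": 0, "wz": 0, "grip": 70},
  {"tx": 0.1, "ty": 0, "tz": 0, "wx": 0, "wy": 0, "wz": 0, "grip": 70},
  {"tx": 0.115, "ty": 0, "tz": 0, "wx": 0, "wy": 0, "wz": 0, "grip": 70},
  {"tx": 0.115, "ty": 0, "tz": 0, "wx": 0, "wy": 0, "wz": 0, "grip": 70},
  {"tx": 0.115, "ty": 0, "tz": 0, "wx": 0, "wy": 0, "wz": 0, "grip": 70},
])

```text
time_s: 5.72
tcp_pos: [0.5796, 0.3507, 0.0855]
tool_rot: [[0.004, 0.069, 0.998], [0.002, 0.998, -0.069], [-1.0, 0.002, 0.004]]
force: [0.6, 0.2, 0.6]
grip_width: 0.822
```

Emit:
carry_out([
  {"tx": 0.004, "ty": 0, "tz": 0, "wx": 0, "wy": 0, "wz": 0, "grip": 40},
  {"tx": 0.004, "ty": 0, "tz": 0, "wx": 0, "wy": 0, "wz": 0, "grip": 20},
  {"tx": 0.004, "ty": 0, "tz": 0, "wx": 0, "wy": 0, "wz": 0, "grip": 10},
  {"tx": 0.004, "ty": 0, "tz": 0, "wx": 0, "wy": 0, "wz": 0, "grip": 10},
  {"tx": 0.004, "ty": 0, "tz": 0, "wx": 0, "wy": 0, "wz": 0, "grip": 10},
  {"tx": 0.004, "ty": 0, "tz": 0, "wx": 0, "wy": 0, "wz": 0, "grip": 10},
  {"tx": 0.004, "ty": 0, "tz": 0, "wx": 0, "wy": 0, "wz": 0, "grip": 10},
], newtons=100)

```text
time_s: 6.6
tcp_pos: [0.5783, 0.3503, 0.0804]
tool_rot: [[0.001, 0.069, 0.998], [0.001, 0.998, -0.069], [-1.0, 0.001, 0.001]]
force: [-0.6, 0.5, 4.8]
grip_width: 0.284
```

Emit:
carry_out([
  {"tx": -0.02, "ty": 0, "tz": 0, "wx": 0, "wy": 0, "wz": 0, "grip": 10},
  {"tx": -0.06, "ty": 0, "tz": 0, "wx": 0, "wy": 0, "wz": 0, "grip": 10},
  {"tx": -0.12, "ty": 0, "tz": 0, "wx": 0, "wy": 0, "wz": 0, "grip": 10},
  {"tx": -0.18, "ty": 0, "tz": 0, "wx": 0, "wy": 0, "wz": 0, "grip": 10},
  {"tx": -0.24, "ty": 0, "tz": 0, "wx": 0, "wy": -0.1, "wz": 0, "grip": 10},
  {"tx": -0.3, "ty": 0, "tz": 0, "wx": 0, "wy": -0.22, "wz": 0, "grip": 10},
  {"tx": -0.34, "ty": 0, "tz": 0, "wx": 0, "wy": -0.34, "wz": 0, "grip": 10},
  {"tx": -0.36, "ty": 0, "tz": 0, "wx": 0, "wy": -0.45, "wz": 0, "grip": 10},
  {"tx": -0.36, "ty": 0, "tz": 0, "wx": 0, "wy": -0.556, "wz": 0, "grip": 10},
  {"tx": -0.36, "ty": 0, "tz": 0, "wx": 0, "wy": -0.556, "wz": 0, "grip": 10},
  {"tx": -0.36, "ty": 0, "tz": 0, "wx": 0, "wy": -0.556, "wz": 0, "grip": 10},
])

```text
time_s: 7.98
tcp_pos: [0.5775, 0.3498, 0.3489]
tool_rot: [[0.42, 0.069, 0.905], [-0.03, 0.998, -0.062], [-0.907, -0.001, 0.421]]
force: [-0.0, 0.3, -1.1]
grip_width: 0.286
```

```bash
python3 - <<'E'
from h import *
s=status.sense();print(s['time_s'],s['tcp_pos'],s['tool_rot'],s['joint_pos'])
for n in ('wrist','top','side'): grab(n,n+'4')
R=s['tool_rot'];p=s['tcp_pos']; H=np.stack([R[:,2],R[:,1],-R[:,0]],1)
g=p+R@np.array([.0602,-.001,0]); b=g-H[:,0]*.23
print('grip',g,'bend',b)
for n in ('wrist','top','side'): print(n,proj(load(n+'4'),np.array([g,b,b+H[:,2]*.024])))
E
```

```text
7.975 [0.57747727 0.34976905 0.34887291] [[ 4.19606608e-01  6.90483497e-02  9.05076030e-01]
 [-2.98028789e-02  9.97612964e-01 -6.22909479e-02]
 [-9.07216668e-01 -8.36177933e-04  4.20662832e-01]] [ 28.57237494  13.25360111  83.93658115 -14.84760281  62.28881465
 -52.93082494]
grip [0.60266854 0.3469773  0.2942593 ] bend [0.39450105 0.36130422 0.19750685]
wrist [[ 321.89457546  276.84342419]
 [ 319.11674058 -610.85948425]
 [ 317.31097018 -892.8002983 ]]
top [[263.40971799 184.85353   ]
 [260.97785526 269.81504955]
 [259.68113502 274.17905779]]
side [[313.10072687 117.54776913]
 [238.43549055 164.54823151]
 [232.99886781 160.94586541]]
```

View pics/wrist4.png

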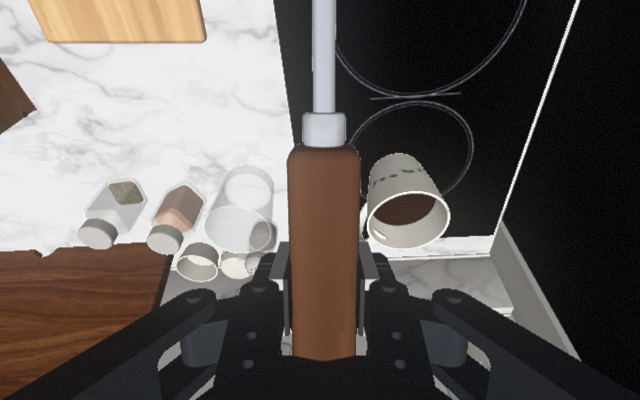

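View pics/top4.png

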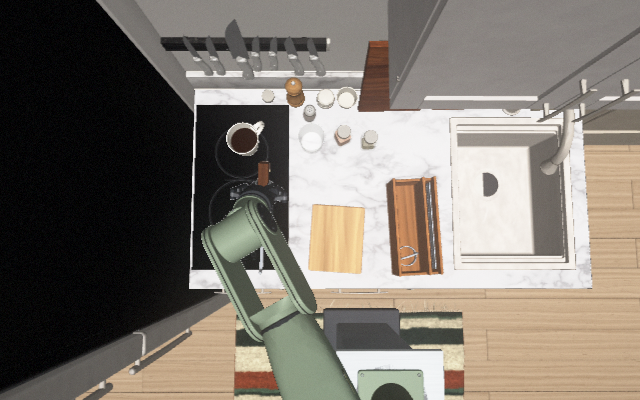

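View pics/side4.png

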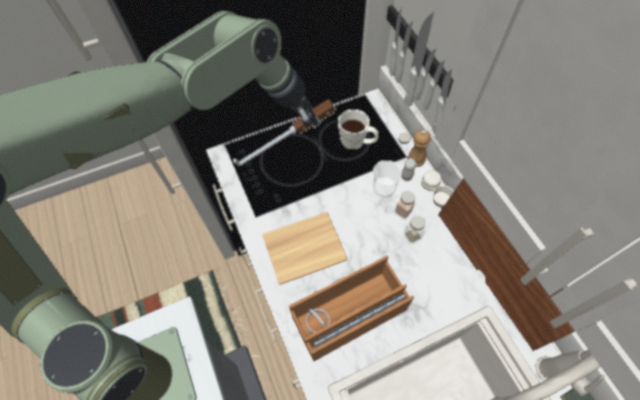

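The hook is held without slip; its tip in the side view at about (238,163) matches the prediction. Next I'll carry it above the slot, steepening the pitch to 30° so it clears the end wall.

```bash
cat >> h.py <<'E'
def tcp_for_bend(b,yaw,pitch):
    R=toolR(yaw,pitch);H=hookR(yaw,pitch); return np.asarray(b)+H[:,0]*.23-R[:,0]*.0602,R
def bend_now(s=None):
    s=s or status.sense();R=s['tool_rot'];H=np.stack([R[:,2],R[:,1],-R[:,0]],1)
    g=s['tcp_pos']+R[:,0]*.0602;b=g-H[:,0]*.23;return g,b,b+H[:,2]*.024,H
E
python3 - <<'E'
from h import *
s=status.sense(); c=np.array([.426,-.050,0]); d=np.array([np.cos(np.radians(6)),np.sin(np.radians(6)),0])
p,R=tcp_for_bend(c+d*.05+[0,0,.21],6,30); print(p,R)
inc(s['tcp_pos'],s['tool_rot'],p,R)
E
```

```text
[ 0.64388567 -0.02709929  0.37713473] [[ 4.97260948e-01 -1.04528463e-01  8.61281226e-01]
 [ 5.22642316e-02  9.94521895e-01  9.05243046e-02]
 [-8.66025404e-01 -6.93889390e-18  5.00000000e-01]]
t [ 0.018  -0.4952  0.1265] w [-0.1966 -0.1118  0.1028]
```

Emit:
carry_out([
  {"tx": 0.002, "ty": -0.04, "tz": 0.01, "wx": -0.02, "wy": -0.02, "wz": 0.01, "grip": 10},
  {"tx": 0.004, "ty": -0.1, "tz": 0.026, "wx": -0.04, "wy": -0.03, "wz": 0.02, "grip": 10},
  {"tx": 0.006, "ty": -0.17, "tz": 0.044, "wx": -0.07, "wy": -0.04, "wz": 0.035, "grip": 10},
  {"tx": 0.009, "ty": -0.24, "tz": 0.062, "wx": -0.1, "wy": -0.055, "wz": 0.05, "grip": 10},
  {"tx": 0.011, "ty": -0.31, "tz": 0.08, "wx": -0.13, "wy": -0.07, "wz": 0.065, "grip": 10},
  {"tx": 0.014, "ty": -0.38, "tz": 0.097, "wx": -0.15, "wy": -0.09, "wz": 0.08, "grip": 10},
  {"tx": 0.016, "ty": -0.44, "tz": 0.112, "wx": -0.18, "wy": -0.1, "wz": 0.09, "grip": 10},
  {"tx": 0.018, "ty": -0.48, "tz": 0.123, "wx": -0.19, "wy": -0.11, "wz": 0.1, "grip": 10},
  {"tx": 0.018, "ty": -0.4952, "tz": 0.1265, "wx": -0.1966, "wy": -0.1118, "wz": 0.1028, "grip": 10},
  {"tx": 0.018, "ty": -0.4952, "tz": 0.1265, "wx": -0.1966, "wy": -0.1118, "wz": 0.1028, "grip": 10},
  {"tx": 0.018, "ty": -0.4952, "tz": 0.1265, "wx": -0.1966, "wy": -0.1118, "wz": 0.1028, "grip": 10},
  {"tx": 0.018, "ty": -0.4952, "tz": 0.1265, "wx": -0.1966, "wy": -0.1118, "wz": 0.1028, "grip": 10},
])

```text
time_s: 9.62
tcp_pos: [0.6435, -0.0253, 0.3774]
tool_rot: [[0.498, -0.107, 0.861], [0.054, 0.994, 0.092], [-0.866, 0.001, 0.501]]
force: [0.0, 0.2, -0.8]
grip_width: 0.284
```

```bash
python3 - <<'E'
from h import *
s=status.sense();print(s['time_s'],s['tcp_pos'],s['joint_pos'])
g,b,t,H=bend_now(s); print('bend',b,'top',t,np.round(H,3))
for n in ('wrist','top','side'):
    p,_,_=grab(n,n+'5'); print(n,proj(load(n+'5'),np.array([g,b,t])))
    if n=='side': cv2.imwrite('pics/side5c.png',cv2.resize(p[160:360,220:420,::-1],None,fx=3,fy=3,interpolation=cv2.INTER_CUBIC))
    if n=='top': cv2.imwrite('pics/top5c.png',cv2.resize(p[160:300,350:490,::-1],None,fx=4,fy=4,interpolation=cv2.INTER_CUBIC))
E
```

```text
9.625 [ 0.64353794 -0.02533996  0.37738925] [ -13.68647185    3.84166396   92.48569827   11.89340837   55.71410636
 -114.08991911]
bend [ 0.47553593 -0.04333657  0.2101305 ] top [ 0.46359092 -0.04463384  0.2309063 ] [[ 0.861 -0.107 -0.498]
 [ 0.092  0.994 -0.054]
 [ 0.501  0.001  0.866]]
wrist [[ 324.07512009  276.81650515]
 [ 322.98884319 -609.56263995]
 [ 322.69743744 -890.39157853]]
top [[417.43765037 153.61495666]
 [417.40468113 238.22648865]
 [419.8656328  242.72832664]]
side [[415.95894929 222.8497774 ]
 [333.46906384 288.12042631]
 [328.76436428 287.95325383]]
```

View pics/side5c.png

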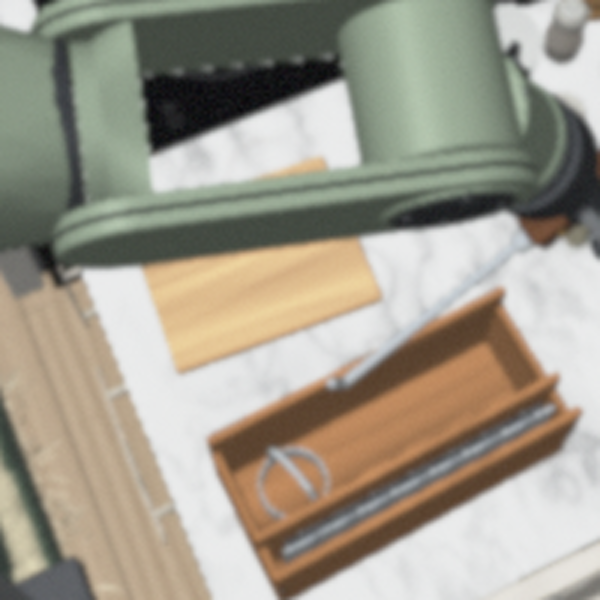

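View pics/wrist5.png

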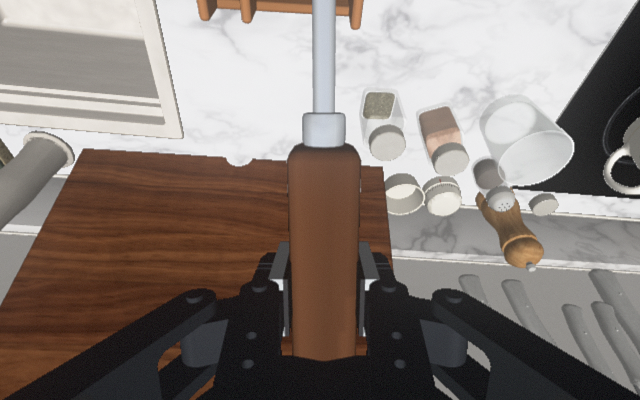

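View pics/top5c.png

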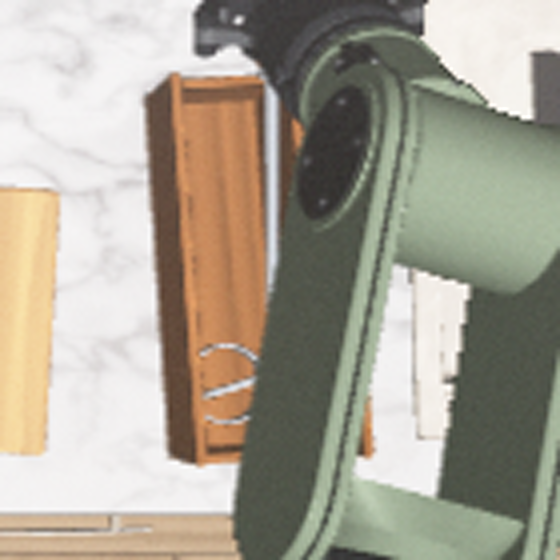

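```bash
python3 - <<'E'
from h import *
z=load('side5'); c=np.array([.426,-.05,.072]); y=np.array([-.31,.95,0])
for q in (c,c+y*.008,c-y*.008, c+y*.027-[0,0,.03],c-y*.027-[0,0,.03]): print((proj(z,q)-[220,160])*3)
s=status.sense(); cc=np.array([.426,-.050,0]); d=np.array([np.cos(np.radians(6)),np.sin(np.radians(6)),0])
p,R=tcp_for_bend(cc+d*.05+[0,0,.037],6,30); inc(s['tcp_pos'],s['tool_rot'],p,R)
p,R=tcp_for_bend(cc+d*.05+[0,0,.11],6,30); inc(s['tcp_pos'],s['tool_rot'],p,R)
im=z['p'][290:340,290:350,::-1]; cv2.imwrite('pics/cs.png',cv2.resize(im,None,fx=10,fy=10,interpolation=cv2.INTER_CUBIC))
print((proj(z,np.array([c,c+y*.008,c-y*.008]))-[290,290])*10)
E
```

```text
[287.33534672 468.85961897]
[280.75681701 461.6709037 ]
[293.94883599 476.08653645]
[266.77115785 454.28828898]
[310.23581582 501.92358179]
t [ 0.2002 -0.0018 -0.1157] w [ 0.002   0.0014 -0.0015]
t [ 0.1159 -0.0018 -0.0669] w [ 0.002   0.0014 -0.0015]
[[257.78448905 262.86539655]
 [235.8560567  238.90301232]
 [279.8294533  286.95512149]]
```

View pics/cs.png

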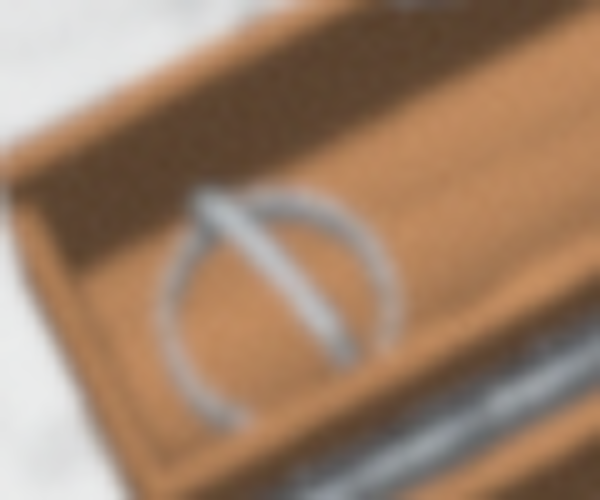

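Emit:
carry_out([
  {"tx": 0.04, "ty": -0.002, "tz": -0.023, "wx": 0, "wy": 0, "wz": 0, "grip": 10},
  {"tx": 0.08, "ty": -0.002, "tz": -0.046, "wx": 0, "wy": 0, "wz": 0, "grip": 10},
  {"tx": 0.116, "ty": -0.002, "tz": -0.067, "wx": 0, "wy": 0, "wz": 0, "grip": 10},
  {"tx": 0.14, "ty": -0.002, "tz": -0.081, "wx": 0, "wy": 0, "wz": 0, "grip": 10},
  {"tx": 0.16, "ty": -0.002, "tz": -0.092, "wx": 0, "wy": 0, "wz": 0, "grip": 10},
  {"tx": 0.18, "ty": -0.002, "tz": -0.104, "wx": 0, "wy": 0, "wz": 0, "grip": 10},
  {"tx": 0.195, "ty": -0.002, "tz": -0.113, "wx": 0, "wy": 0, "wz": 0, "grip": 10},
  {"tx": 0.2, "ty": -0.002, "tz": -0.1157, "wx": 0, "wy": 0, "wz": 0, "grip": 10},
  {"tx": 0.2, "ty": -0.002, "tz": -0.1157, "wx": 0, "wy": 0, "wz": 0, "grip": 10},
  {"tx": 0.2, "ty": -0.002, "tz": -0.1157, "wx": 0, "wy": 0, "wz": 0, "grip": 10},
  {"tx": 0.2, "ty": -0.002, "tz": -0.1157, "wx": 0, "wy": 0, "wz": 0, "grip": 10},
])

```text
time_s: 11.15
tcp_pos: [0.6444, -0.0284, 0.2052]
tool_rot: [[0.5, -0.105, 0.86], [0.053, 0.994, 0.091], [-0.865, -0.0, 0.502]]
force: [-0.3, 0.4, -0.9]
grip_width: 0.283
```

```bash
python3 - <<'E'
from h import *
s=status.sense();print(s['time_s'],s['force'])
g,b,t,H=bend_now(s); print('bend',b,'top',t)
for n in ('wrist','side'):
    p,_,_=grab(n,n+'6'); print(n,proj(load(n+'6'),np.array([g,b,t])))
    if n=='side': cv2.imwrite('pics/side6c.png',cv2.resize(p[280:350,285:385,::-1],None,fx=7,fy=7,interpolation=cv2.INTER_CUBIC)); print((proj(load('side6'),np.array([b,t]))-[285,280])*7)
cc=np.array([.426,-.050,0]); d=np.array([np.cos(np.radians(6)),np.sin(np.radians(6)),0])
p,R=tcp_for_bend(cc-d*.012+[0,0,.037],6,30); inc(s['tcp_pos'],s['tool_rot'],p,R)
E
```

```text
11.15 [-0.26372151  0.41230414 -0.93341013]
bend [ 0.47668191 -0.04615589  0.03759868] top [ 0.46469265 -0.04741606  0.05835126]
wrist [[ 324.09456149  276.80132065]
 [ 323.00901348 -609.50704075]
 [ 322.72469649 -890.27736108]]
side [[404.49827384 255.05778896]
 [333.77054178 309.85743813]
 [329.70362694 310.13716712]]
[[341.39379248 209.00206689]
 [312.92538861 210.96016986]]
t [-0.0406  0.0018 -0.0726] w [ 0.0008  0.0034 -0.    ]
```

View pics/side6c.png

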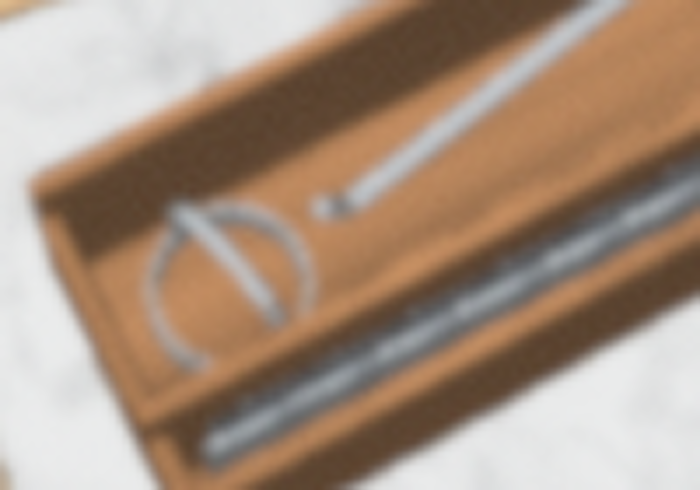

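View pics/wrist6.png

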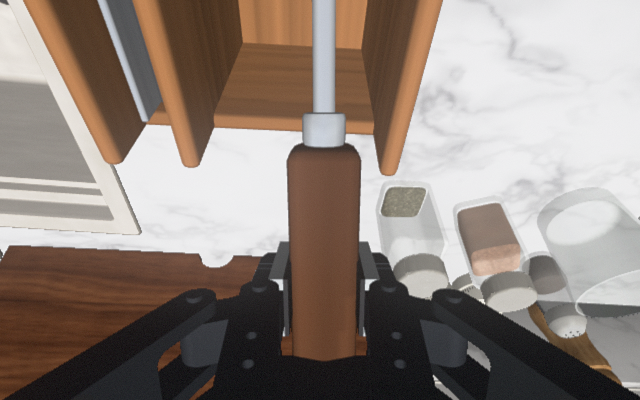

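The tip is seen at (312..345, 205) in the crop, where I predicted it. The way under the arch is clear, so I'm moving through it.

Emit:
carry_out([
  {"tx": -0.006, "ty": 0.0015, "tz": -0.0107, "wx": 0, "wy": 0, "wz": 0, "grip": 10},
  {"tx": -0.012, "ty": 0.0018, "tz": -0.0215, "wx": 0, "wy": 0, "wz": 0, "grip": 10},
  {"tx": -0.018, "ty": 0.0018, "tz": -0.0322, "wx": 0, "wy": 0, "wz": 0, "grip": 10},
  {"tx": -0.024, "ty": 0.0018, "tz": -0.043, "wx": 0, "wy": 0, "wz": 0, "grip": 10},
  {"tx": -0.03, "ty": 0.0018, "tz": -0.0537, "wx": 0, "wy": 0, "wz": 0, "grip": 10},
  {"tx": -0.036, "ty": 0.0018, "tz": -0.0644, "wx": 0, "wy": 0, "wz": 0, "grip": 10},
  {"tx": -0.0406, "ty": 0.0018, "tz": -0.0726, "wx": 0, "wy": 0, "wz": 0, "grip": 10},
  {"tx": -0.0406, "ty": 0.0018, "tz": -0.0726, "wx": 0, "wy": 0, "wz": 0, "grip": 10},
])

```text
time_s: 12.25
tcp_pos: [0.5812, -0.0335, 0.2032]
tool_rot: [[0.498, -0.105, 0.861], [0.053, 0.994, 0.091], [-0.866, 0.0, 0.501]]
force: [-0.8, -1.0, -1.2]
grip_width: 0.284
```

```bash
python3 - <<'E'
from h import *
s=status.sense();print(s['time_s'],s['force'])
g,b,t,H=bend_now(s); print('bend',b,'top',t)
p,_,_=grab('side','side7')
cv2.imwrite('pics/side7c.png',cv2.resize(p[280:350,285:385,::-1],None,fx=7,fy=7,interpolation=cv2.INTER_CUBIC)); print((proj(load('side7'),np.array([b,t]))-[285,280])*7)
E
```

```text
12.25 [-0.75532585 -0.99104247 -1.15258102]
bend [ 0.41319432 -0.05117521  0.03591989] top [ 0.40124287 -0.05244149  0.0566939 ]
[[186.85732839 297.44996346]
 [155.05256167 301.14714403]]
```

View pics/side7c.png

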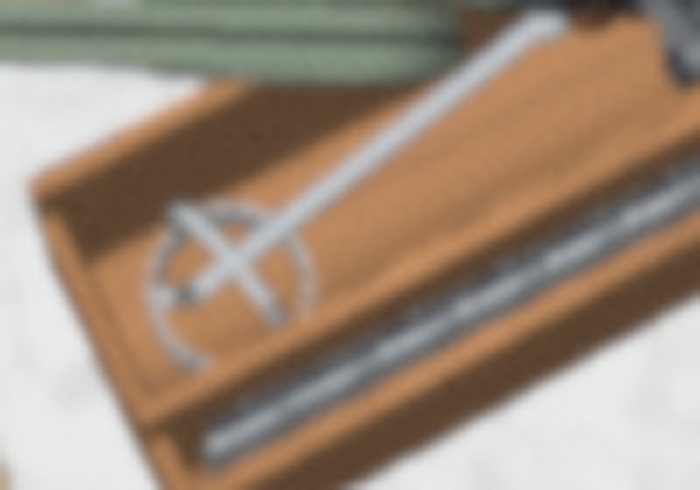

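The rod passes under the middle of the arch and the prong stands beyond it, at about (180,297) in the crop. I'll lift slowly.

Emit:
carry_out([
  {"tx": -0.006, "ty": 0, "tz": 0.0035, "wx": 0, "wy": 0, "wz": 0, "grip": 10},
  {"tx": -0.012, "ty": 0, "tz": 0.007, "wx": 0, "wy": 0, "wz": 0, "grip": 10},
  {"tx": -0.017, "ty": 0, "tz": 0.01, "wx": 0, "wy": 0, "wz": 0, "grip": 10},
  {"tx": -0.022, "ty": 0, "tz": 0.0127, "wx": 0, "wy": 0, "wz": 0, "grip": 10},
  {"tx": -0.027, "ty": 0, "tz": 0.0156, "wx": 0, "wy": 0, "wz": 0, "grip": 10},
  {"tx": -0.032, "ty": 0, "tz": 0.0185, "wx": 0, "wy": 0, "wz": 0, "grip": 10},
  {"tx": -0.037, "ty": 0, "tz": 0.0214, "wx": 0, "wy": 0, "wz": 0, "grip": 10},
  {"tx": -0.042, "ty": 0, "tz": 0.0243, "wx": 0, "wy": 0, "wz": 0, "grip": 10},
  {"tx": -0.045, "ty": 0, "tz": 0.026, "wx": 0, "wy": 0, "wz": 0, "grip": 10},
  {"tx": -0.045, "ty": 0, "tz": 0.026, "wx": 0, "wy": 0, "wz": 0, "grip": 10},
])

```text
time_s: 13.55
tcp_pos: [0.5818, -0.0335, 0.2426]
tool_rot: [[0.499, -0.105, 0.86], [0.053, 0.994, 0.091], [-0.865, 0.0, 0.501]]
force: [0.1, -0.1, -3.6]
grip_width: 0.286
```

```bash
python3 - <<'E'
from h import *
s=status.sense();print(s['time_s'],s['force'])
g,b,t,H=bend_now(s); print('bend',b,'top',t)
p,_,_=grab('side','side8')
cv2.imwrite('pics/side8c.png',cv2.resize(p[270:350,285:385,::-1],None,fx=7,fy=7,interpolation=cv2.INTER_CUBIC)); print((proj(load('side8'),np.array([b,t]))-[285,270])*7)
E
```

```text
13.55 [ 0.14715289 -0.0834746  -3.64415445]
bend [ 0.41395538 -0.05127472  0.07520661] top [ 0.40198813 -0.05253959  0.0959716 ]
[[184.96672765 339.73638043]
 [152.02240246 343.00934934]]
```

View pics/side8c.png

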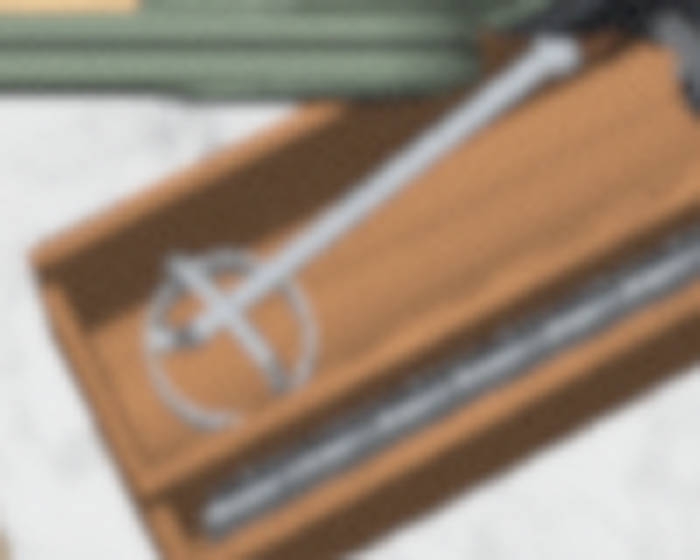

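The cutter hangs on the rod and has risen about 20 mm. I'll keep lifting.

Emit:
carry_out([
  {"tx": -0.005, "ty": 0, "tz": 0.0029, "wx": 0, "wy": 0, "wz": 0, "grip": 10},
  {"tx": -0.015, "ty": 0, "tz": 0.0087, "wx": 0, "wy": 0, "wz": 0, "grip": 10},
  {"tx": -0.03, "ty": 0, "tz": 0.0173, "wx": 0, "wy": 0, "wz": 0, "grip": 10},
  {"tx": -0.05, "ty": 0, "tz": 0.029, "wx": 0, "wy": 0, "wz": 0, "grip": 10},
  {"tx": -0.07, "ty": 0, "tz": 0.04, "wx": 0, "wy": 0, "wz": 0, "grip": 10},
  {"tx": -0.09, "ty": 0, "tz": 0.052, "wx": 0, "wy": 0, "wz": 0, "grip": 10},
  {"tx": -0.11, "ty": 0, "tz": 0.0637, "wx": 0, "wy": 0, "wz": 0, "grip": 10},
  {"tx": -0.13, "ty": 0, "tz": 0.0753, "wx": 0, "wy": 0, "wz": 0, "grip": 10},
  {"tx": -0.15, "ty": 0, "tz": 0.087, "wx": 0, "wy": 0, "wz": 0, "grip": 10},
  {"tx": -0.168, "ty": 0, "tz": 0.097, "wx": 0, "wy": 0, "wz": 0, "grip": 10},
  {"tx": -0.18, "ty": 0, "tz": 0.104, "wx": 0, "wy": 0, "wz": 0, "grip": 10},
  {"tx": -0.186, "ty": 0, "tz": 0.1077, "wx": 0, "wy": 0, "wz": 0, "grip": 10},
])

```text
time_s: 15.1
tcp_pos: [0.5818, -0.0336, 0.4043]
tool_rot: [[0.499, -0.105, 0.86], [0.053, 0.994, 0.091], [-0.865, -0.0, 0.501]]
force: [-0.3, -0.1, -2.2]
grip_width: 0.284
```

```bash
python3 - <<'E'
from h import *
s=status.sense();print(s['time_s'],s['force'])
g,b,t,H=bend_now(s); print('bend',b,'top',t)
for n in ('side','top'):
    p,_,_=grab(n,n+'9'); q=proj(load(n+'9'),np.array([b,t])); c=q[0].astype(int); o=np.maximum(c-40,0)
    cv2.imwrite(f'pics/{n}9c.png',cv2.resize(p[o[1]:o[1]+90,o[0]:o[0]+90,::-1],None,fx=6,fy=6,interpolation=cv2.INTER_CUBIC)); print((q-o)*6)
E
```

```text
15.1 [-0.33392576 -0.09292014 -2.24782655]
bend [ 0.41397189 -0.05131316  0.23686208] top [ 0.40200298 -0.05257682  0.2576262 ]
[[244.01394235 243.39694056]
 [210.88294531 243.93762148]]
[[243.1989683  242.94995322]
 [259.01369658 273.60587752]]
```

View pics/side9c.png

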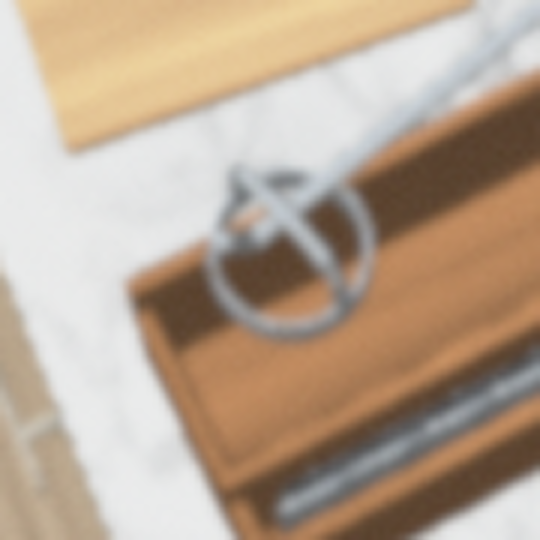

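View pics/top9c.png

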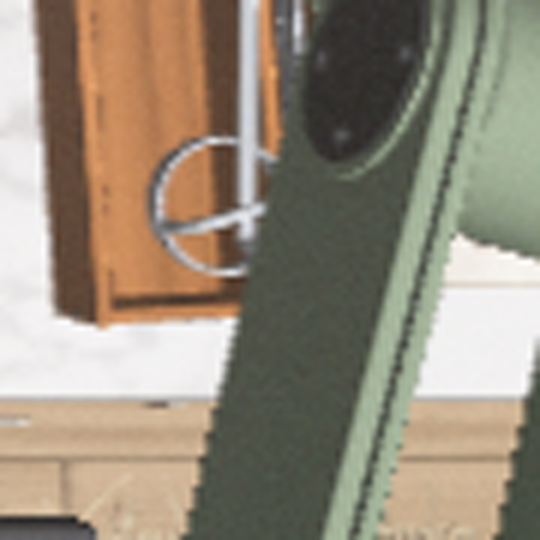

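The cutter hangs upright on the rod about 12 mm from the bend, clear of the holder. I'll carry it smoothly over the board.

```bash
python3 - <<'E'
from h import *
s=status.sense()
for z in (0.2369,):
    p,R=tcp_for_bend([.465,.153,z],6,30); inc(s['tcp_pos'],s['tool_rot'],p,s['tool_rot'])
E
```

```text
t [0.0484 0.2636 0.0837] w [0. 0. 0.]
```

Emit:
carry_out([
  {"tx": 0.0003, "ty": 0.0014, "tz": 0.0004, "wx": 0, "wy": 0, "wz": 0, "grip": 10},
  {"tx": 0.0017, "ty": 0.0094, "tz": 0.003, "wx": 0, "wy": 0, "wz": 0, "grip": 10},
  {"tx": 0.005, "ty": 0.0273, "tz": 0.0087, "wx": 0, "wy": 0, "wz": 0, "grip": 10},
  {"tx": 0.0102, "ty": 0.0553, "tz": 0.0176, "wx": 0, "wy": 0, "wz": 0, "grip": 10},
  {"tx": 0.0168, "ty": 0.0914, "tz": 0.029, "wx": 0, "wy": 0, "wz": 0, "grip": 10},
  {"tx": 0.0242, "ty": 0.1318, "tz": 0.0418, "wx": 0, "wy": 0, "wz": 0, "grip": 10},
  {"tx": 0.0316, "ty": 0.1722, "tz": 0.0547, "wx": 0, "wy": 0, "wz": 0, "grip": 10},
  {"tx": 0.0382, "ty": 0.2083, "tz": 0.0661, "wx": 0, "wy": 0, "wz": 0, "grip": 10},
  {"tx": 0.0434, "ty": 0.2363, "tz": 0.075, "wx": 0, "wy": 0, "wz": 0, "grip": 10},
  {"tx": 0.0467, "ty": 0.2542, "tz": 0.0807, "wx": 0, "wy": 0, "wz": 0, "grip": 10},
  {"tx": 0.0481, "ty": 0.2622, "tz": 0.0833, "wx": 0, "wy": 0, "wz": 0, "grip": 10},
  {"tx": 0.0484, "ty": 0.2636, "tz": 0.0837, "wx": 0, "wy": 0, "wz": 0, "grip": 10},
])

```text
time_s: 16.7
tcp_pos: [0.633, 0.1709, 0.4034]
tool_rot: [[0.498, -0.105, 0.861], [0.053, 0.994, 0.091], [-0.866, -0.0, 0.501]]
force: [-0.9, 0.1, -2.5]
grip_width: 0.291
```

Emit:
carry_out([
  {"tx": 0, "ty": 0, "tz": 0, "wx": 0, "wy": 0, "wz": 0, "grip": 10},
  {"tx": 0, "ty": 0, "tz": 0, "wx": 0, "wy": 0, "wz": 0, "grip": 10},
  {"tx": 0, "ty": 0, "tz": 0, "wx": 0, "wy": 0, "wz": 0, "grip": 10},
  {"tx": 0, "ty": 0, "tz": 0, "wx": 0, "wy": 0, "wz": 0, "grip": 10},
])

```text
time_s: 17.2
tcp_pos: [0.6331, 0.1704, 0.4037]
tool_rot: [[0.498, -0.105, 0.861], [0.053, 0.995, 0.09], [-0.865, 0.0, 0.501]]
force: [0.2, 0.7, -1.3]
grip_width: 0.284
```

```bash
python3 - <<'E'
from h import *
s=status.sense();print(s['time_s'],s['force'])
g,b,t,H=bend_now(s); print('bend',b,'top',t)
for n in ('side','top'):
    p,_,_=grab(n,n+'10'); q=proj(load(n+'10'),np.array([b,t])); c=q[0].astype(int); o=np.maximum(c-40,0)
    cv2.imwrite(f'pics/{n}10c.png',cv2.resize(p[o[1]:o[1]+90,o[0]:o[0]+90,::-1],None,fx=6,fy=6,interpolation=cv2.INTER_CUBIC)); print((q-o)*6)
E
```

```text
17.2 [ 0.23112003  0.6561884  -1.30471834]
bend [0.46512477 0.1527375  0.23630836] top [0.45316527 0.15147536 0.25707799]
[[244.26349933 242.1399293 ]
 [212.57684741 231.40246715]]
[[241.69959438 240.7423179 ]
 [248.09879903 268.91528668]]
```

View pics/side10c.png

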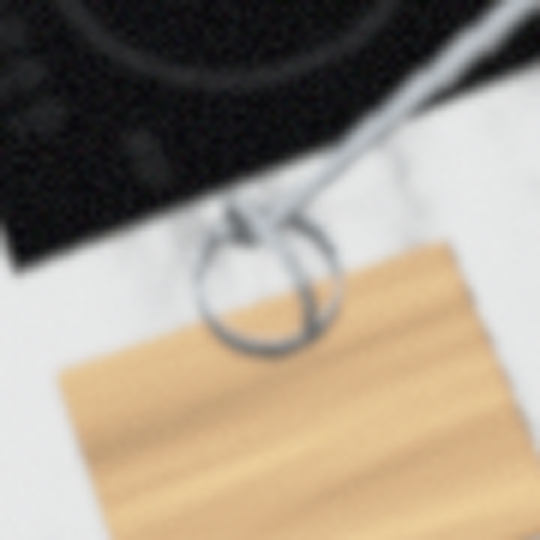

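View pics/top10c.png

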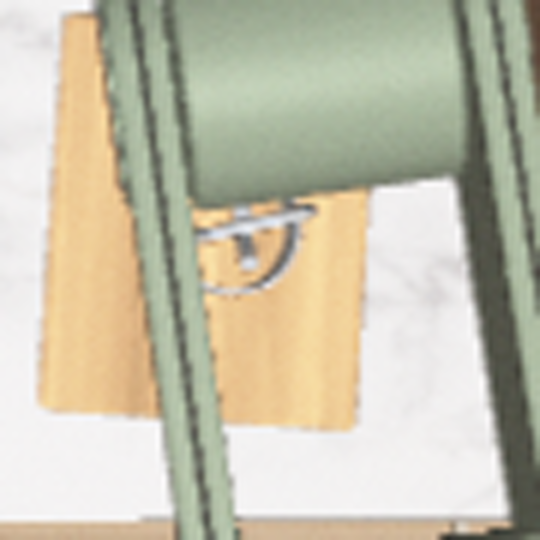

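Emit:
carry_out([
  {"tx": 0.0009, "ty": 0, "tz": -0.0005, "wx": 0, "wy": 0, "wz": 0, "grip": 10},
  {"tx": 0.0062, "ty": 0, "tz": -0.0036, "wx": 0, "wy": 0, "wz": 0, "grip": 10},
  {"tx": 0.018, "ty": 0, "tz": -0.0104, "wx": 0, "wy": 0, "wz": 0, "grip": 10},
  {"tx": 0.0366, "ty": 0, "tz": -0.0212, "wx": 0, "wy": 0, "wz": 0, "grip": 10},
  {"tx": 0.0604, "ty": 0, "tz": -0.035, "wx": 0, "wy": 0, "wz": 0, "grip": 10},
  {"tx": 0.0871, "ty": 0, "tz": -0.0504, "wx": 0, "wy": 0, "wz": 0, "grip": 10},
  {"tx": 0.1139, "ty": 0, "tz": -0.0659, "wx": 0, "wy": 0, "wz": 0, "grip": 10},
  {"tx": 0.1377, "ty": 0, "tz": -0.0797, "wx": 0, "wy": 0, "wz": 0, "grip": 10},
  {"tx": 0.1563, "ty": 0, "tz": -0.0904, "wx": 0, "wy": 0, "wz": 0, "grip": 10},
  {"tx": 0.1681, "ty": 0, "tz": -0.0973, "wx": 0, "wy": 0, "wz": 0, "grip": 10},
  {"tx": 0.1734, "ty": 0, "tz": -0.1004, "wx": 0, "wy": 0, "wz": 0, "grip": 10},
  {"tx": 0.1743, "ty": 0, "tz": -0.1009, "wx": 0, "wy": 0, "wz": 0, "grip": 10},
])

```text
time_s: 18.8
tcp_pos: [0.6333, 0.1708, 0.2528]
tool_rot: [[0.499, -0.105, 0.86], [0.053, 0.994, 0.091], [-0.865, 0.0, 0.502]]
force: [0.4, 0.5, -2.8]
grip_width: 0.283
```

Emit:
carry_out([
  {"tx": 0, "ty": 0, "tz": 0, "wx": 0, "wy": 0, "wz": 0, "grip": 10},
  {"tx": 0, "ty": 0, "tz": 0, "wx": 0, "wy": 0, "wz": 0, "grip": 10},
  {"tx": 0, "ty": 0, "tz": 0, "wx": 0, "wy": 0, "wz": 0, "grip": 10},
])

```text
time_s: 19.18
tcp_pos: [0.6333, 0.1708, 0.2531]
tool_rot: [[0.499, -0.105, 0.86], [0.053, 0.994, 0.091], [-0.865, 0.0, 0.502]]
force: [0.3, 0.0, -1.7]
grip_width: 0.287
```

```bash
python3 - <<'E'
from h import *
s=status.sense();print(s['time_s'],s['force'])
g,b,t,H=bend_now(s); print('bend',b,'top',t)
for n in ('side','top'):
    p,_,_=grab(n,n+'11'); q=proj(load(n+'11'),np.array([b,t])); c=q[0].astype(int); o=np.maximum(c-40,0)
    cv2.imwrite(f'pics/{n}11c.png',cv2.resize(p[o[1]:o[1]+90,o[0]:o[0]+90,::-1],None,fx=6,fy=6,interpolation=cv2.INTER_CUBIC)); print((q-o)*6)
E
```

```text
19.175 [ 0.31864959  0.04728578 -1.74107449]
bend [0.46547309 0.15307197 0.08561444] top [0.45349654 0.15180143 0.10637372]
[[245.31676753 243.38535965]
 [217.80975124 236.92500675]]
[[245.08067457 245.70278906]
 [250.40371598 270.72391704]]
```

View pics/side11c.png

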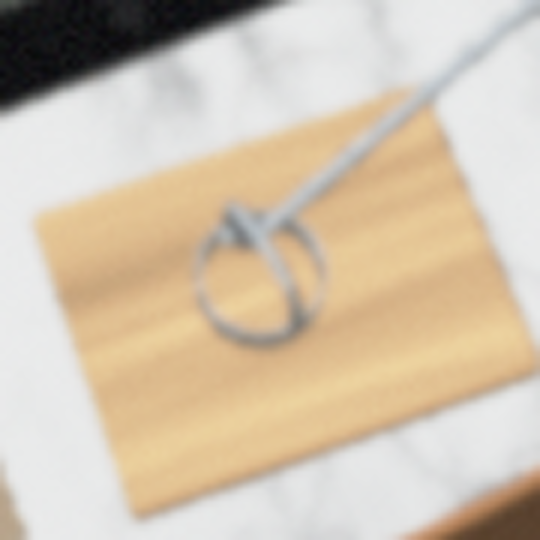

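View pics/top11c.png

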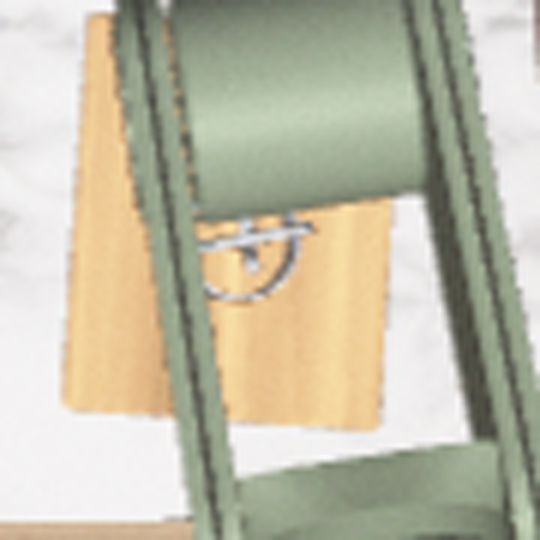

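The rod has moved towards the +y end of the crown, so the cutter hangs rolled a little. It will still settle flat if lowered slowly.

Emit:
carry_out([
  {"tx": 0.003, "ty": 0, "tz": -0.0017, "wx": 0, "wy": 0, "wz": 0, "grip": 10},
  {"tx": 0.006, "ty": 0, "tz": -0.0035, "wx": 0, "wy": 0, "wz": 0, "grip": 10},
  {"tx": 0.009, "ty": 0, "tz": -0.0052, "wx": 0, "wy": 0, "wz": 0, "grip": 10},
  {"tx": 0.012, "ty": 0, "tz": -0.0069, "wx": 0, "wy": 0, "wz": 0, "grip": 10},
  {"tx": 0.015, "ty": 0, "tz": -0.0087, "wx": 0, "wy": 0, "wz": 0, "grip": 10},
  {"tx": 0.018, "ty": 0, "tz": -0.0104, "wx": 0, "wy": 0, "wz": 0, "grip": 10},
  {"tx": 0.02, "ty": 0, "tz": -0.0116, "wx": 0, "wy": 0, "wz": 0, "grip": 10},
  {"tx": 0.022, "ty": 0, "tz": -0.0127, "wx": 0, "wy": 0, "wz": 0, "grip": 10},
  {"tx": 0.024, "ty": 0, "tz": -0.0139, "wx": 0, "wy": 0, "wz": 0, "grip": 10},
  {"tx": 0.026, "ty": 0, "tz": -0.015, "wx": 0, "wy": 0, "wz": 0, "grip": 10},
  {"tx": 0.026, "ty": 0, "tz": -0.015, "wx": 0, "wy": 0, "wz": 0, "grip": 10},
])

```text
time_s: 20.65
tcp_pos: [0.633, 0.1707, 0.2297]
tool_rot: [[0.498, -0.105, 0.861], [0.053, 0.994, 0.091], [-0.866, 0.0, 0.501]]
force: [-0.6, -0.4, -2.0]
grip_width: 0.288
```

```bash
cat > look.py <<'E'
import sys
from h import *
k=sys.argv[1]
s=status.sense();print(s['time_s'],s['force'])
g,b,t,H=bend_now(s); print('bend',b,'top',t)
for n in ('side','top'):
    p,_,_=grab(n,n+k); q=proj(load(n+k),np.array([b,t])); c=proj(load(n+k),np.array([.477,.154,.05])).astype(int); o=np.maximum(c-35,0)
    cv2.imwrite(f'pics/{n}{k}c.png',cv2.resize(p[o[1]:o[1]+70,o[0]:o[0]+70,::-1],None,fx=8,fy=8,interpolation=cv2.INTER_CUBIC)); print((q-o)*8)
E
python3 look.py 12
```

```text
20.65 [-0.56029286 -0.41845848 -1.98881028]
bend [0.46491226 0.15298453 0.06247219] top [0.45296553 0.15171803 0.0832489 ]
[[250.01958173 289.54841146]
 [214.11908433 281.55843193]]
[[291.49120742 314.18910406]
 [298.40079158 346.92613981]]
```

View pics/side12c.png

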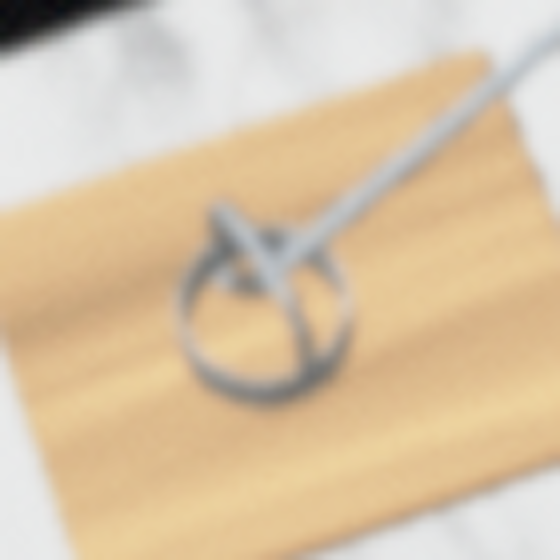

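View pics/top12c.png

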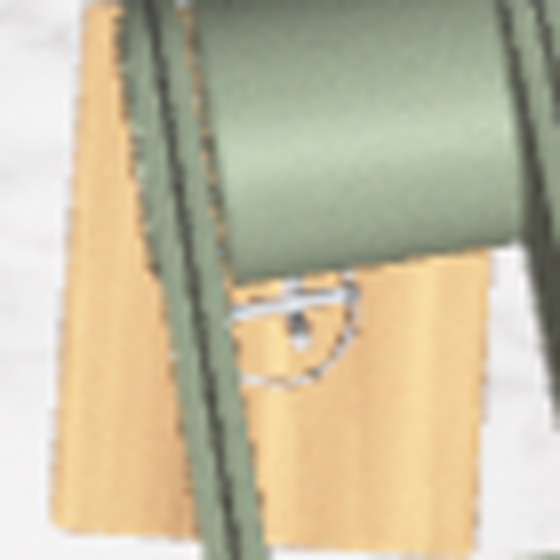

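Emit:
carry_out([
  {"tx": 0.003, "ty": 0, "tz": -0.0017, "wx": 0, "wy": 0, "wz": 0, "grip": 10},
  {"tx": 0.006, "ty": 0, "tz": -0.0035, "wx": 0, "wy": 0, "wz": 0, "grip": 10},
  {"tx": 0.009, "ty": 0, "tz": -0.0052, "wx": 0, "wy": 0, "wz": 0, "grip": 10},
  {"tx": 0.012, "ty": 0, "tz": -0.0069, "wx": 0, "wy": 0, "wz": 0, "grip": 10},
  {"tx": 0.0144, "ty": 0, "tz": -0.0083, "wx": 0, "wy": 0, "wz": 0, "grip": 10},
  {"tx": 0.0144, "ty": 0, "tz": -0.0083, "wx": 0, "wy": 0, "wz": 0, "grip": 10},
  {"tx": 0.0144, "ty": 0, "tz": -0.0083, "wx": 0, "wy": 0, "wz": 0, "grip": 10},
])

```text
time_s: 21.62
tcp_pos: [0.6332, 0.1708, 0.2176]
tool_rot: [[0.498, -0.105, 0.861], [0.053, 0.994, 0.091], [-0.865, 0.0, 0.501]]
force: [-0.1, -0.1, -1.3]
grip_width: 0.281
```

```bash
python3 look.py 13
```

```text
21.625 [-0.0916514  -0.08806703 -1.30443017]
bend [0.46525195 0.15306498 0.05026777] top [0.45329127 0.15179601 0.0710363 ]
[[253.10920248 303.41548955]
 [217.56749909 295.78768704]]
[[289.44946147 313.77308031]
 [296.26769437 346.24171359]]
```

View pics/side13c.png

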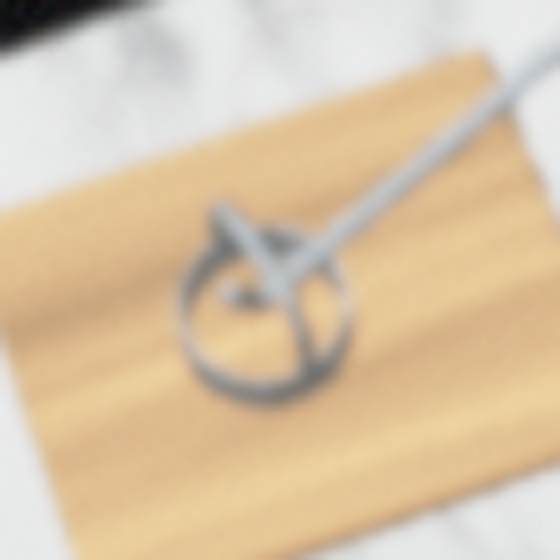

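View pics/top13c.png

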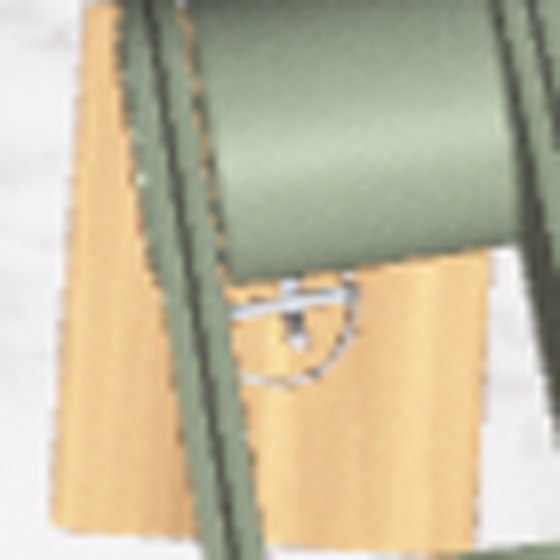

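```bash
python3 - <<'E'
from h import *
z=load('side13'); o=np.maximum(proj(z,np.array([.477,.154,.05])).astype(int)-35,0)
for nm,x,y,h in [('rimL',180,305,.03),('rimR',350,305,.03),('ringc',265,312,.03),('arch+y',215,208,.07),('archmid',262,262,.084),('arch-y',310,365,.05)]:
    u,v=(np.array([x,y])+.5)/8-.5+o; print(nm,onplane(z,[u],[v],h)[0])
# predicted cutter at given centre
c=np.array([.473,.150,.016]); 
for yaw in (18,):
    y=np.array([-np.sin(np.radians(yaw)),np.cos(np.radians(yaw)),0])
    for a,h in [(-27,35),(-27,45),(-8,68),(0,68),(8,68),(27,45),(27,35)]: print(a,h,((proj(z,c+y*a/1000+[0,0,h/1000])-o+.5)*8-.5).round())
    th=np.linspace(0,2*np.pi,200); r=(proj(z,c+np.stack([.03*np.cos(th),.03*np.sin(th),0*th+.022],1))-o+.5)*8; print(r.min(0),r.max(0))
    r=(proj(z,c+np.stack([.03*np.cos(th),.03*np.sin(th),0*th],1))-o+.5)*8; print(r.min(0),r.max(0))
E
```

```text
rimL [0.44386023 0.1734228  0.03      ]
rimR [0.49699529 0.14871483 0.03      ]
ringc [0.46940286 0.15866358 0.03      ]
arch+y [0.46443702 0.18393456 0.07      ]
archmid [0.46935741 0.15285769 0.084     ]
arch-y [0.47327319 0.12617426 0.05      ]
-27 35 [334. 359.]
-27 45 [333. 348.]
-8 68 [292. 281.]
0 68 [276. 265.]
8 68 [260. 249.]
27 45 [227. 239.]
27 35 [229. 251.]
[195.79260166 240.11993468] [371.60908695 402.5882514 ]
[200.69346679 266.06623262] [373.69362818 426.5341127 ]
```

The cutter stands flat at about (0.470, 0.157) with the prong top 8 mm under the crown. I'll withdraw slowly along +x.

```bash
python3 - <<'E'
from h import *
s=status.sense(); R=s['tool_rot']
print(R.T@np.array([np.cos(np.radians(7)),np.sin(np.radians(7)),0])*.08/.75)
E
```

```text
[0.05346367 0.00179268 0.09228326]
```

Emit:
carry_out([
  {"tx": 0.004, "ty": 0, "tz": 0.007, "wx": 0, "wy": 0, "wz": 0, "grip": 10},
  {"tx": 0.008, "ty": 0, "tz": 0.014, "wx": 0, "wy": 0, "wz": 0, "grip": 10},
  {"tx": 0.0125, "ty": 0.0005, "tz": 0.0215, "wx": 0, "wy": 0, "wz": 0, "grip": 10},
  {"tx": 0.017, "ty": 0.0005, "tz": 0.0293, "wx": 0, "wy": 0, "wz": 0, "grip": 10},
  {"tx": 0.0215, "ty": 0.0005, "tz": 0.0371, "wx": 0, "wy": 0, "wz": 0, "grip": 10},
  {"tx": 0.026, "ty": 0.001, "tz": 0.0449, "wx": 0, "wy": 0, "wz": 0, "grip": 10},
  {"tx": 0.031, "ty": 0.001, "tz": 0.0535, "wx": 0, "wy": 0, "wz": 0, "grip": 10},
  {"tx": 0.036, "ty": 0.001, "tz": 0.0621, "wx": 0, "wy": 0, "wz": 0, "grip": 10},
  {"tx": 0.042, "ty": 0.0015, "tz": 0.0725, "wx": 0, "wy": 0, "wz": 0, "grip": 10},
  {"tx": 0.048, "ty": 0.0015, "tz": 0.0829, "wx": 0, "wy": 0, "wz": 0, "grip": 10},
  {"tx": 0.0535, "ty": 0.0018, "tz": 0.0923, "wx": 0, "wy": 0, "wz": 0, "grip": 10},
  {"tx": 0.0535, "ty": 0.0018, "tz": 0.0923, "wx": 0, "wy": 0, "wz": 0, "grip": 10},
])

```text
time_s: 23.22
tcp_pos: [0.7132, 0.1805, 0.2176]
tool_rot: [[0.499, -0.105, 0.86], [0.053, 0.994, 0.091], [-0.865, 0.0, 0.501]]
force: [-0.3, 0.3, -2.0]
grip_width: 0.286
```

```bash
python3 look.py 14
```

```text
23.225 [-0.27046075  0.29399026 -1.9790092 ]
bend [0.54531654 0.16279756 0.05017995] top [0.53335093 0.16153041 0.07094575]
[[456.33148802 189.38185333]
 [425.07350887 179.83386913]]
[[261.80834761  95.38843686]
 [268.12525703 124.08575341]]
```

View pics/side14c.png

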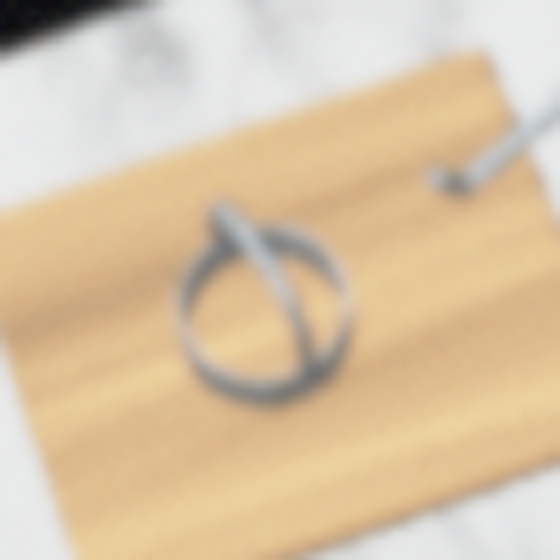

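The hook is out, at (455,185), and the cutter hasn't moved. I'll raise the hook and return it to its original spot on the hob.

Emit:
carry_out([
  {"tx": -0.02, "ty": 0, "tz": 0.0115, "wx": 0, "wy": 0, "wz": 0, "grip": 10},
  {"tx": -0.06, "ty": 0, "tz": 0.0346, "wx": 0, "wy": 0, "wz": 0, "grip": 10},
  {"tx": -0.11, "ty": 0, "tz": 0.0635, "wx": 0, "wy": 0, "wz": 0, "grip": 10},
  {"tx": -0.155, "ty": 0, "tz": 0.0895, "wx": 0, "wy": 0, "wz": 0, "grip": 10},
  {"tx": -0.1732, "ty": 0, "tz": 0.1, "wx": 0, "wy": 0, "wz": 0, "grip": 10},
  {"tx": -0.1732, "ty": 0, "tz": 0.1, "wx": 0, "wy": 0, "wz": 0, "grip": 10},
])

```text
time_s: 24.08
tcp_pos: [0.7126, 0.1806, 0.3698]
tool_rot: [[0.501, -0.105, 0.859], [0.053, 0.994, 0.091], [-0.864, 0.0, 0.504]]
force: [-0.0, 0.2, -1.3]
grip_width: 0.286
```

```bash
python3 - <<'E'
from h import *
s=status.sense(); print(s['time_s'],s['tcp_pos'])
inc(s['tcp_pos'],s['tool_rot'],[.578,.35,.30],toolR(-4,0))
E
```

```text
24.075 [0.71262879 0.18055825 0.36981185]
t [ 0.0025  0.2435 -0.1806] w [ 0.2178  0.6707 -0.0593]
```

Emit:
carry_out([
  {"tx": 0, "ty": 0.03, "tz": -0.02, "wx": 0.02, "wy": 0.06, "wz": -0.005, "grip": 10},
  {"tx": 0, "ty": 0.08, "tz": -0.06, "wx": 0.06, "wy": 0.18, "wz": -0.015, "grip": 10},
  {"tx": 0.001, "ty": 0.13, "tz": -0.1, "wx": 0.1, "wy": 0.32, "wz": -0.03, "grip": 10},
  {"tx": 0.002, "ty": 0.18, "tz": -0.14, "wx": 0.15, "wy": 0.48, "wz": -0.04, "grip": 10},
  {"tx": 0.0025, "ty": 0.22, "tz": -0.165, "wx": 0.2, "wy": 0.6, "wz": -0.05, "grip": 10},
  {"tx": 0.0025, "ty": 0.2435, "tz": -0.1806, "wx": 0.2178, "wy": 0.6707, "wz": -0.0593, "grip": 10},
  {"tx": 0.0025, "ty": 0.2435, "tz": -0.1806, "wx": 0.2178, "wy": 0.6707, "wz": -0.0593, "grip": 10},
  {"tx": 0.0025, "ty": 0.2435, "tz": -0.1806, "wx": 0.2178, "wy": 0.6707, "wz": -0.0593, "grip": 10},
  {"tx": 0.0025, "ty": 0.2435, "tz": -0.1806, "wx": 0.2178, "wy": 0.6707, "wz": -0.0593, "grip": 10},
])

```text
time_s: 25.2
tcp_pos: [0.578, 0.3488, 0.2981]
tool_rot: [[-0.003, 0.071, 0.997], [-0.001, 0.997, -0.071], [-1.0, -0.001, -0.003]]
force: [0.2, 0.4, 0.1]
grip_width: 0.285
```

```bash
python3 - <<'E'
from h import *
s=status.sense(); print(s['time_s'],s['tcp_pos'])
g,b,t,H=bend_now(s);print(g,b,H)
inc(s['tcp_pos'],s['tool_rot'],[.578,.352,.083],toolR(-4,0))
p,_,_=grab('side','side15'); print(proj(load('side15'),np.array([b,t,g])))
E
```

```text
25.2 [0.57795878 0.3488362  0.29812278]
[0.57779854 0.34879403 0.237923  ] [0.34838042 0.36513317 0.23852223] [[ 9.97470086e-01  7.10376111e-02  2.66182310e-03]
 [-7.10397052e-02  9.97473243e-01  7.00491377e-04]
 [-2.60533608e-03 -8.87814322e-04  9.99996212e-01]]
t [0.2868 0.0045 0.0005] w [-0.0016 -0.0033  0.0011]
[[217.26678414 160.70378482]
 [215.06231777 155.12026596]
 [304.70425092 134.48302291]]
```

View pics/side15.png

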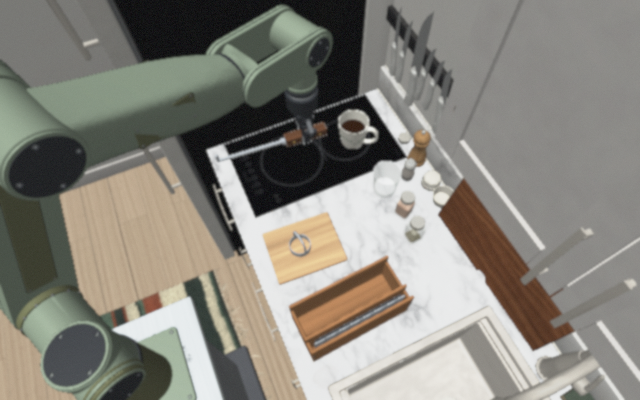

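Emit:
carry_out([
  {"tx": 0.03, "ty": 0, "tz": 0, "wx": 0, "wy": 0, "wz": 0, "grip": 10},
  {"tx": 0.08, "ty": 0, "tz": 0, "wx": 0, "wy": 0, "wz": 0, "grip": 10},
  {"tx": 0.14, "ty": 0, "tz": 0, "wx": 0, "wy": 0, "wz": 0, "grip": 10},
  {"tx": 0.2, "ty": 0, "tz": 0, "wx": 0, "wy": 0, "wz": 0, "grip": 10},
  {"tx": 0.24, "ty": 0, "tz": 0, "wx": 0, "wy": 0, "wz": 0, "grip": 10},
  {"tx": 0.26, "ty": 0, "tz": 0, "wx": 0, "wy": 0, "wz": 0, "grip": 10},
  {"tx": 0.27, "ty": 0, "tz": 0, "wx": 0, "wy": 0, "wz": 0, "grip": 10},
  {"tx": 0.278, "ty": 0, "tz": 0, "wx": 0, "wy": 0, "wz": 0, "grip": 10},
  {"tx": 0.284, "ty": 0, "tz": 0, "wx": 0, "wy": 0, "wz": 0, "grip": 10},
  {"tx": 0.287, "ty": 0, "tz": 0, "wx": 0, "wy": 0, "wz": 0, "grip": 10},
  {"tx": 0.289, "ty": 0, "tz": 0, "wx": 0, "wy": 0, "wz": 0, "grip": 10},
  {"tx": 0.289, "ty": 0, "tz": 0, "wx": 0, "wy": 0, "wz": 0, "grip": 10},
])

```text
time_s: 26.75
tcp_pos: [0.5768, 0.3498, 0.0814]
tool_rot: [[-0.003, 0.07, 0.998], [-0.0, 0.998, -0.07], [-1.0, -0.001, -0.003]]
force: [-0.2, 0.0, -1.9]
grip_width: 0.282
```

Emit:
carry_out([
  {"tx": 0.001, "ty": 0, "tz": 0, "wx": 0, "wy": 0, "wz": 0, "grip": 10},
  {"tx": 0.0015, "ty": 0, "tz": 0, "wx": 0, "wy": 0, "wz": 0, "grip": 10},
  {"tx": 0.0015, "ty": 0, "tz": 0, "wx": 0, "wy": 0, "wz": 0, "grip": 10},
])

```text
time_s: 27.12
tcp_pos: [0.5769, 0.3498, 0.0805]
tool_rot: [[-0.003, 0.07, 0.998], [-0.0, 0.998, -0.07], [-1.0, -0.001, -0.003]]
force: [0.1, -0.0, 1.1]
grip_width: 0.283
```

Emit:
carry_out([
  {"tx": 0.001, "ty": 0, "tz": 0, "wx": 0, "wy": 0, "wz": 0, "grip": 30},
  {"tx": 0, "ty": 0, "tz": 0, "wx": 0, "wy": 0, "wz": 0, "grip": 45},
  {"tx": 0, "ty": 0, "tz": 0, "wx": 0, "wy": 0, "wz": 0, "grip": 60},
  {"tx": 0, "ty": 0, "tz": 0, "wx": 0, "wy": 0, "wz": 0, "grip": 60},
  {"tx": 0, "ty": 0, "tz": 0, "wx": 0, "wy": 0, "wz": 0, "grip": 60},
], newtons=20)

```text
time_s: 27.75
tcp_pos: [0.5768, 0.3497, 0.0802]
tool_rot: [[-0.003, 0.07, 0.998], [-0.0, 0.998, -0.07], [-1.0, -0.001, -0.003]]
force: [0.9, 0.1, -0.6]
grip_width: 0.701
```

Emit:
carry_out([
  {"tx": -0.03, "ty": 0, "tz": 0, "wx": 0, "wy": 0, "wz": 0, "grip": 60},
  {"tx": -0.1, "ty": 0, "tz": 0, "wx": 0, "wy": 0, "wz": 0, "grip": 60},
  {"tx": -0.18, "ty": 0, "tz": 0, "wx": 0, "wy": 0, "wz": 0, "grip": 60},
  {"tx": -0.26, "ty": 0, "tz": 0, "wx": 0, "wy": 0, "wz": 0, "grip": 60},
  {"tx": -0.34, "ty": 0, "tz": 0, "wx": 0, "wy": 0, "wz": 0, "grip": 60},
  {"tx": -0.38, "ty": -0.1, "tz": 0, "wx": 0, "wy": 0, "wz": 0, "grip": 60},
  {"tx": -0.38, "ty": -0.15, "tz": 0, "wx": 0, "wy": 0, "wz": 0, "grip": 60},
  {"tx": -0.38, "ty": -0.15, "tz": 0, "wx": 0, "wy": 0, "wz": 0, "grip": 60},
  {"tx": -0.38, "ty": -0.15, "tz": 0, "wx": 0, "wy": 0, "wz": 0, "grip": 60},
])

```text
time_s: 28.88
tcp_pos: [0.5698, 0.2378, 0.3666]
tool_rot: [[-0.002, 0.07, 0.998], [0.001, 0.998, -0.07], [-1.0, 0.001, -0.002]]
force: [0.4, -0.6, -0.3]
grip_width: 0.699
```

```bash
python3 - <<'E'
from h import *
s=status.sense(); print(s['time_s'],s['tcp_pos'])
for n in ('wrist','side'): grab(n,n+'16')
E
```

```text
28.875 [0.56984306 0.23776359 0.36657383]
```

View pics/wrist16.png

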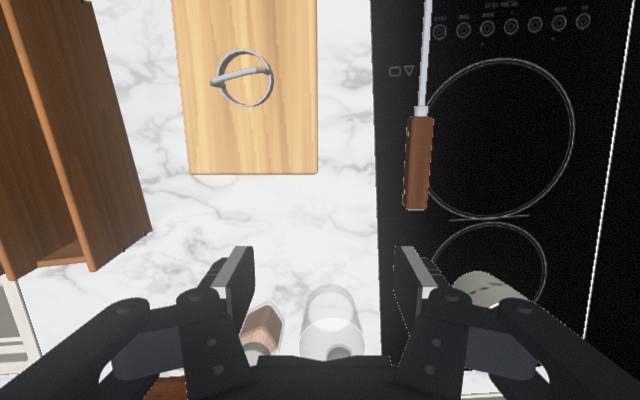

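View pics/side16.png

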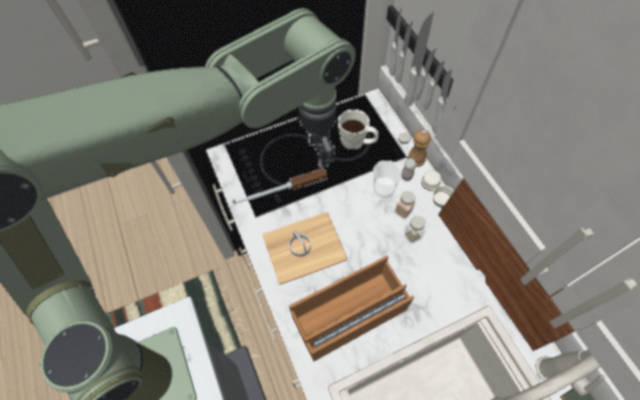

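```bash
python3 - <<'E'
from h import *
z=load('wrist16');C=cloud(z)
print('ring c',onplane(z,[246],[79],.038),'w',onplane(z,[219,273],[79,79],.038))
print('crown',onplane(z,[242],[75],.087),C[75,242], 'handle',onplane(z,[418],[163],.034),C[163,418])
print('board right edge etc',onplane(z,[190,317],[174,174],.016))
E
```

```text
ring c [[0.46998586 0.16102793 0.038     ]] w [[0.46789261 0.13195624 0.038     ]
 [0.4720794  0.19010364 0.038     ]]
crown [[0.47009225 0.16775313 0.087     ]] [0.46976502 0.16698476 0.08340979] handle [[0.57575942 0.3473413  0.034     ]] [0.57629348 0.34810005 0.03109774]
board right edge etc [[0.57257468 0.07384813 0.016     ]
 [0.58376758 0.22876492 0.016     ]]
```

The cutter is about 10 mm from the board's centre. Before handing in I'll check that it is upright more carefully.

```bash
python3 - <<'E'
from h import *
z=load('wrist16'); p=z['p']
cv2.imwrite('pics/w16c.png',cv2.resize(p[40:115,205:290,::-1],None,fx=8,fy=8,interpolation=cv2.INTER_CUBIC))
o=np.array([205,40]); th=np.linspace(0,2*np.pi,100)
for c in ([.470,.158,.016],):
    c=np.array(c); 
    for h in (0,.022):
        r=(proj(z,c+np.stack([.03*np.cos(th),.03*np.sin(th),0*th+h],1))-o+.5)*8; print(h,r.min(0),r.max(0))
    y=np.array([-np.sin(np.radians(10)),np.cos(np.radians(10)),0])
    for a,h in [(-30,30),(-8,71),(0,71),(8,71),(30,30)]: print(a,((proj(z,c+y*a/1000+[0,0,h/1000])-o+.5)*8).round())
E
```

```text
0 [132.82419548 101.96969061] [554.43746994 545.90851733]
0.022 [86.70521301 78.17226231] [532.16798847 547.59317426]
-30 [ 81. 372.]
-8 [153. 307.]
0 [218. 289.]
8 [283. 272.]
30 [514. 255.]
```

View pics/w16c.png

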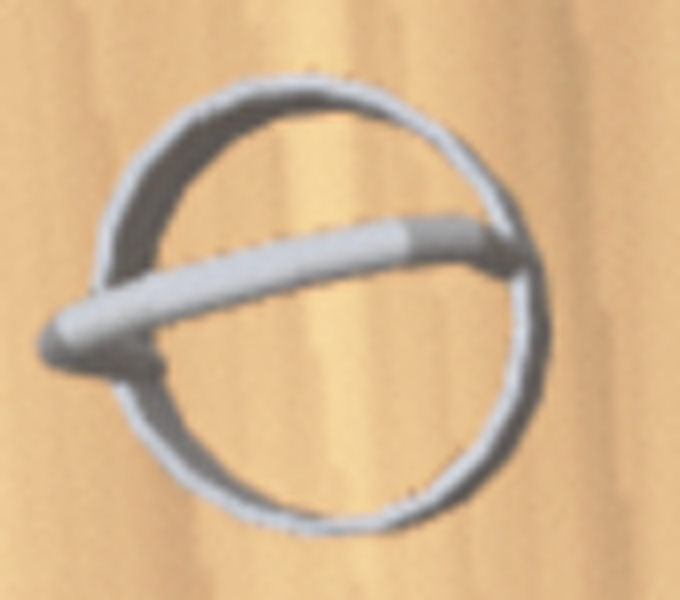

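The rim (95..530) and the base edge (552) match an upright ring centred at about (0.471, 0.159) to within 2 mm. Handing in.

```bash
python3 -c "
from station import close_job
print(close_job())"
```

```text
the job is handed in; nothing more can be done
None
```

The cutter is standing upright on the board and the hook is back flat on the hob. I handed the job in at about 29 s of the 69 s allowed; no verdict is reported.

I gripped the hook by its handle and tilted it 30° to clear the holder's end wall. I ran the rod under the arch and lifted the cutter out on the hook alone. Then I lowered it slowly onto the board, drew the hook out along +x and laid it back on its original spot.

Last checks:
- **Cutter:** it stands at about (0.471, 0.159), roughly 8–10 mm from the measured board centre of (0.477, 0.154). The rim and base edges in the wrist picture fit an upright ring to within 2 mm.
- **Hook:** the handle is at about (0.576, 0.348), with its top at about 31–34 mm, so its centre is near 20 mm. It is well clear of both the board and the cutter.
- **Glass and jars:** I saw no movement in the side view, but I did not measure their positions again.

What went wrong or disagreed:
- My first move calls were refused because every row needs all seven fields; nothing moved.
- The two-view height of the handle came out at 12 mm, which was too coarse to use. I relied on the depth reading of 33–36 mm for its top, close to the nominal 34 mm.
- The cutter hung slightly rolled on the way across, but it levelled as it touched the board.
- One quick reading put the crown 6 mm sideways of the ring, which could have meant a tilt. The zoomed check did not confirm it.

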